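Tilt the bench unit back and load it on a lifting shovel

TASK

Get the heavy grey unit onto the flat blade of the lifting shovel without lifting it off the desk: take the bar on its top, tilt it back on its rear edge and leave it leaning by itself on the blue rest. Fetch the shovel by its orange grip, lay it flat in front of the unit, slide the blade straight in under the raised front, well over half the unit's depth, and let go. Then take the bar again and lower the unit gently until it stands on the blade by itself in front of the rest, ready to be drawn away, without disturbing the mug or the jar.

Things in the scene. Friction and masses are not known exactly. Their poses are not given: they have to be found in the camera images.
- rest: Blue leaning rest fixed to the desk, 120 mm wide. Origin: on the desk, middle of the foot line of its sloping face; y runs along that line, -x points along the desk to the side where the unit stands. The face leans 35 deg from vertical toward +x (top edge 63 mm behind, 90 above the line); a unit lying flat on it is tilted 0.61 rad and stays there by itself (it balances at about 0.44 rad).
- unit_bar (a point): Middle of the grey unit's round carrying bar: dark, 12 mm diameter, along the unit's y, 76 mm free between two brackets, 40 mm above the unit's top and 170 mm above its underside, midway between front and rear. The rear bottom edge is thus 35 mm toward the unit's +x and 170 mm below. z is the unit's up. Pinched along the unit's x, the unit turns easily about the bar.
- unit_base (a point): Centre of the unit's underside (axes as unit_bar). The unit is 70 mm deep (x), 100 wide (y), 130 high, 0.4 to 0.85 kg; its front with a green display and knobs faces its -x, away from the rest. It starts upright, its back to the rest, rear edge 5 to 15 mm in front of the foot line, turned up to 0.06 rad to it.
- shovel_grip (a point): Middle of the lifting shovel's orange upright grip, 38 mm above the shovel's underside: a flat plate 14 mm thick (shovel's x), 64 wide (y), its top 56 mm above the underside. x points along the blade to the toe, z up. The shovel weighs 0.4 kg, its centre of mass about 10 mm from the grip toward the toe.
- shovel_toe (a point): Middle of the toe (leading edge) of the shovel's flat steel blade, 145 mm from the grip along the shovel's +x, 2 mm above the underside. The blade is 4 mm thick, 70 wide and 175 long (30 mm of it behind the grip). It lies flat on the desk, beyond a keyboard 24 mm high; the lane in front of the rest, between keyboard and desk edge, is only 140 mm wide, so enter along the rest's x.
- mug: White mug 95 mm high with a handle, a bystander; origin at the centre of its underside.
- jar: Amber jar with a green cap, 70 mm diameter, 67 mm high, a bystander; origin at the centre of its underside.

How it is judged:
On the way, in this order (a step that is already met when the one before it is completed fails the run):
1. the unit leans back on the rest by itself, tilted at least 0.5 rad, not held (angle between unit_bar's own z axis and vertical above 0.5 rad and x of unit_bar in the frame of rest above 0.04 m and contact force between the fingers and unit below 0.3 N and angular speed of unit below 0.1 rad/s), for 0.2 s.
2. with the unit leaning unheld, the shovel lies flat with its toe under the unit, within 45 mm of the foot of the rest (angle between unit_bar's own z axis and vertical above 0.5 rad and x of unit_bar in the frame of rest above 0.04 m and contact force between the fingers and unit below 0.3 N and x of shovel_toe in the frame of rest above -0.045 m and y of shovel_toe in the frame of rest between -0.035 and 0.035 m and height (world z) of shovel_toe below 0.01 m and angle between shovel_grip's own z axis and vertical below 0.06 rad and contact force between the fingers and shovel below 0.3 N), for 0.2 s.
At the end, for the whole second after the job is handed in: The unit stands upright (within 0.09 rad) on the shovel's flat blade, still in front of the rest (centre of its underside within 100 mm of the foot line), that centre at least 5 mm and at most 75 mm inside the toe and within 35 mm of the blade's midline; both are at rest and released (angle between unit_bar's own z axis and vertical below 0.09 rad and x of unit_base in the frame of shovel_toe between -0.075 and -0.005 m and y of unit_base in the frame of shovel_toe between -0.035 and 0.035 m and contact force between unit and shovel above 1.5 N and contact force between the fingers and unit below 0.3 N and x of unit_base in the frame of rest above -0.1 m and linear speed of each of unit, shovel below 0.02 m/s and angular speed of unit below 0.1 rad/s and angle between shovel_grip's own z axis and vertical below 0.08 rad and contact force between the fingers and shovel below 0.3 N); the robot touches nothing.
It fails at once if the unit falls, is dropped or thrown over (turns faster than 2.5 rad/s) (angular speed of unit above 2.5 rad/s).
It fails at once if the unit is lifted off the desk instead of tilted (height (world z) of unit_bar above 0.205 m).
It fails at once if the mug is disturbed (moved 20 mm) (distance of mug from where it was at the start of the episode above 0.02 m).
It fails at once if the jar is disturbed (moved 20 mm) (distance of jar from where it was at the start of the episode above 0.02 m).
It also fails if it takes over 54 s, if anything falls off the work surface, if the arm or the gripper's body presses on something with over 40 N, if the wrist force passes 120 N, or if a joint passes its speed limit or range.

ROBOT

A 7-joint arm with a two-finger parallel gripper is mounted at the origin on a cart in front of the work surface, level with it; the furniture and walls round the work are solid. World frame = base frame: x ahead of the robot, y to its left, z up, the work surface at z = 0. Lengths are in m, angles in rad, forces in N, time in s.
With the tool pointing down it reaches from about 0.425 to 0.875 m from the base axis. Payload 4.7 kg.
Tool frame: the origin (TCP) lies on the centre line of the jaws, within the pads' length; the fingertips stand 14 mm ahead of it and the grasp point (between the pads) lies 5 mm behind it; z points along the fingers, y is the direction in which the jaws open and shut (so a half turn about z gives the same grasp; the last joint's range is limited). The gripper opens to 87 mm and grips with 3 to 60 N. Pads are 19 mm wide; open, the fingers measure 117 mm over their backs; the gripper's body (75 mm by 190 mm) begins 51 mm behind the grasp point.
Start: joints at [1.258, 0.321, -0.07, 1.45, 0.023, 1.371, -0.057], TCP at [0.209, -0.616, 0.237] pointing down, gripper open.
Joint ranges: [-2.86, 2.86], [-0.3, 2.09], [-1.38, 1.24], [0.06, 2.45], [-1.56, 4.7], [0.09, 2.05], [-2.69, 2.69]. Speed limits (rad/s): [2.57, 2.57, 3.14, 3.14, 3.14, 3.14, 3.14].

INTERFACE

Orientations are given as a rotation vector (axis times angle).
In Python, from bench import ctrl, optics, models gives the robot as it stands. The module is installed in compiled form; this text tells all that it offers.
- The arm moves only by the tool arm_command, never from a script. Its argument "motion" is a list of rows, each a list of 3 entries, a list of its own where there are three numbers: the shift along the tool's x, y, z in mm, then the turn, a rotation vector about the tool's x, y, z in degrees, then the closure, from 0 (fully open) to 1 (shut). In form: [[[x, y, z], [ax, ay, az], claw], ...]. A call has 1 to 8 rows; each row shifts and turns the commanded pose from where the row before left it, along the tool's axes as they then stand; what a row does not reach is not made up. A row lasts 1/12 s, in which the tool goes at most 41.7 mm and 7.16 degrees, less where a joint would pass 70% of its speed; a pose out of reach is approached as far as the arm can. A call with a gripper value outside its range is refused whole. The fingers move at their own pace and stop on an object; "force" is the grip in N (left out, the last holds). Time passes only in rows, so rows that do not move let the fingers close. It gives the time, the measured TCP pose, the force and the opening at its end, in the units of the state.
- ctrl.get_state(): the state, without advancing time (a new reading comes with each control period).
- optics.get_image(name): name is "scene" or "top"; returns (picture, depth): 420x560x3 uint8, blue, green, red; 420x560 float32, m along the optical axis (not along the pixel's ray), 0 where there is no reading.
- optics.camera_model(name): a dict with "fovy" (degrees; the focal length in pixels is half the picture's height over the tangent of half this angle, whatever the lens; pixels are square), "cx", "cy" (the principal point, pixels), "distortion" ([k1, k2, p1, p2, k3] as OpenCV has them; the pictures are not rectified), "rvec" (rotation vector, rad) and "tvec" (3), from world to camera coordinates, as OpenCV has them. Camera axes: x right, y down, z forward; pixel columns grow to the right and rows downward; lengths in m; the calibration is good to about 2 mm. A picture is of the moment at which its call begins. camera_model takes no time and is no camera call.
- ctrl.close_job(): hands the job in, once; it reports no verdict.
Trained networks look in the newest picture that a camera, given by its name, has taken for a name from the list of things; names that differ only in an ending like _2 or _b are one class to them, and where a whole thing is asked for, a point or a joint stands for the part that bears it (a point fixed in the world has none). Each returns a list of dicts, best first, with "conf" (0 to 1); they miss things now and then, are a little off and sometimes report something else, mostly with a low value. They report only what shows in the picture. A call takes as long as a camera call.
- models.search_frame(camera, target): "location" ([x, y, z] in m, in the coordinates of the camera as it stood for that picture, good to about 4 mm: the middle of the surface that is visible of it).
- models.silhouettes(camera, target): "pixels" (420x560 bool, what is visible of it).
The state is a dict: "time": time; "joint_positions": joint angles; "qd": joint speeds; "joint_torque": joint torques, N m; "position": TCP position; "tool_rot": TCP orientation; "ft_force": force on the tool from outside, world axes, zero at the start; "torque": the same for the moment, N m; "grip_width": opening from 0.0 (shut) to 1.0 (fully open).
Only numpy, scipy, OpenCV 4.12 (cv2) and the standard library are available. Lean on these libraries where they do the work, as an engineer would, in place of code of your own. Each camera call takes 0.05 s, during which the arm holds its last target.

## Working session

There is one attempt and no reset: what is moved stays moved. The work goes in short steps, Python scripts to look and compute and a tool call to move; the robot and the scene stay as the last step left them, time stands still between calls to the robot, and variables do not carry over. Pictures are saved under pics/ and viewed, and the job is handed in when it is done.

Besides the shell and the picture viewer there is one more tool, called after "Request:" as name(argument=value, ...) on one line, values as JSON. arm_command: Moves the arm, as the interface text tells. Its arguments: {"type":"object","properties":{"motion":{"type":"array","items":{"type":"array"}},"force":{"type":"number"}},"required":["motion"]}

```bash
mkdir -p pics; cat > h.py <<'E'
import numpy as np, cv2
from bench import ctrl, optics, models
def cam(n):
    m=optics.camera_model(n); f=210/np.tan(np.radians(m['fovy'])/2)
    K=np.array([[f,0,m['cx']],[0,f,m['cy']],[0,0,1]]); R=cv2.Rodrigues(np.array(m['rvec'],float))[0]
    return K,np.array(m['distortion'],float),R,np.array(m['tvec'],float).reshape(3)
def unproj(n,uv,d):
    K,D,R,t=cam(n); uv=np.asarray(uv,float).reshape(-1,1,2)
    p=cv2.undistortPoints(uv,K,D).reshape(-1,2); d=np.asarray(d,float).reshape(-1,1)
    return (np.hstack([p*d,d])-t)@R
def cloud(n,dep):
    h,w=dep.shape; u,v=np.meshgrid(np.arange(w),np.arange(h))
    return unproj(n,np.stack([u.ravel(),v.ravel()],1),dep.ravel()).reshape(h,w,3)
def proj(n,P):
    K,D,R,t=cam(n); return cv2.projectPoints(np.asarray(P,float).reshape(-1,1,3),cv2.Rodrigues(R)[0],t,K,D)[0].reshape(-1,2)
E
python3 - <<'E'
from h import *
for n in ['scene','top']:
    im,d=optics.get_image(n); cv2.imwrite(f'pics/{n}0.png',im); np.savez(f'{n}0.npz',im=im,d=d)
    K,D,R,t=cam(n); print(n,K[0,0],D,(-R.T@t).round(3), R[2].round(3))
print({k:np.round(v,3) for k,v in ctrl.get_state().items()})
E
```

```text
scene 532.9249295582564 [-0.10477145  0.          0.          0.          0.        ] [ 0.983 -0.45   1.049] [-0.345  0.331 -0.878]
top 455.93961267857276 [0.01925648 0.         0.         0.         0.        ] [ 0.427 -0.103  0.996] [ 0.194 -0.022 -0.981]
{'time': np.float64(0.1), 'joint_positions': array([ 1.258,  0.322, -0.07 ,  1.452,  0.023,  1.371, -0.057]), 'qd': array([ 0.001, -0.002,  0.   , -0.005, -0.001,  0.   ,  0.002]), 'joint_torque': array([ 0.0000e+00, -4.9257e+01, -4.0600e-01, -3.1340e+01, -6.4000e-02,
        3.9000e-02,  0.0000e+00]), 'position': array([ 0.208, -0.615,  0.236]), 'tool_rot': array([-3.098e+00, -5.110e-01,  1.000e-03]), 'ft_force': array([-0.507,  0.775, -1.177]), 'torque': array([0.014, 0.03 , 0.023]), 'grip_width': np.float64(0.997)}
```

View pics/scene0.png

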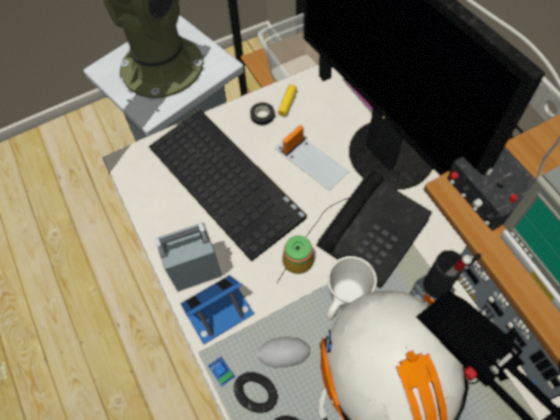

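View pics/top0.png

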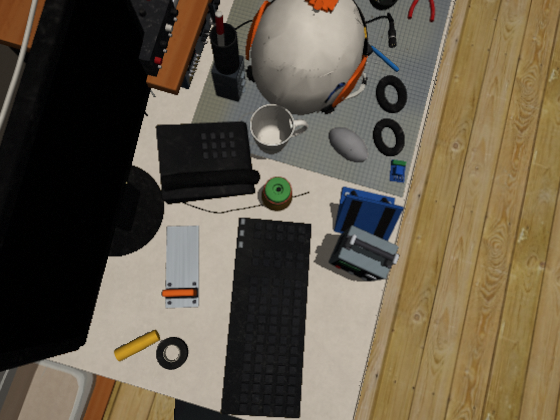

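The scene view shows the grey unit at about (190,255), the blue rest at (218,308) and the shovel at (312,160) with its grip at (292,138). The jar is at (297,253) and the mug at (350,287). In the top view the unit is at (362,253) and the rest at (367,215). The shovel runs from the grip at (180,293) to the toe at (182,226).

```bash
cat > m.py <<'E'
from h import *
C={}
for n in ['scene','top']:
    z=np.load(f'{n}0.npz'); C[n]=cloud(n,z['d'])
def q(n,u,v): return C[n][v,u].round(4)
print('scene: base',q('scene',150,60),'unit top',q('scene',190,250),'front?',q('scene',190,270),'bar',q('scene',185,232),'rest',q('scene',215,310),'toe',q('scene',340,178),'grip',q('scene',293,133),'desk',q('scene',250,150),'kbd',q('scene',220,180))
print('top: unit',q('top',365,260),'bar',q('top',370,240),'toe',q('top',182,230),'grip',q('top',180,293),'kbd',q('top',260,300),'jar',q('top',278,187),'desk',q('top',330,300))
for t in ['unit_bar','rest','shovel_grip','mug','jar']:
  for n in ['scene','top']:
    K,D,R,tt=cam(n)
    r=models.search_frame(n,t)
    print(t,n,[(round(x['conf'],2),((np.array(x['location'])-tt)@R).round(3)) for x in r[:3]])
E
python3 m.py
python3 - <<'E'
from h import *
print(proj('scene',[[0,0,0],[.2,-.616,.237]]),proj('top',[[0,0,0],[.2,-.616,.237]]))
E
```

```text
scene: base [ 0.0444 -0.0463  0.0889] unit top [ 0.5404 -0.3035  0.1302] front? [ 0.5535 -0.3238  0.0879] bar [ 0.5274 -0.2945  0.1757] rest [ 0.622  -0.3319  0.0083] toe [0.5781 0.0828 0.0017] grip [0.4392 0.0658 0.0575] desk [ 3.723e-01 -1.360e-02  3.000e-04] kbd [ 0.4027 -0.1289  0.0283]
top: unit [ 0.5069 -0.298   0.1288] bar [ 0.5455 -0.3082  0.1287] toe [0.573  0.0748 0.0048] grip [0.4373 0.0616 0.0549] kbd [ 0.4272 -0.0999  0.0287] jar [ 0.6621 -0.131   0.0606] desk [ 0.4309 -0.2504 -0.0017]
unit_bar scene [(0.62, array([ 0.546, -0.315,  0.132]))]
unit_bar top [(0.93, array([ 0.516, -0.293,  0.128])), (0.57, array([ 0.613, -0.324,  0.045]))]
rest scene [(0.72, array([ 0.626, -0.334,  0.009])), (0.71, array([ 0.666, -0.136,  0.058]))]
rest top [(0.95, array([ 0.614, -0.321,  0.043]))]
shovel_grip scene []
shovel_grip top [(0.78, array([0.494, 0.069, 0.006]))]
mug scene [(0.8, array([ 0.777, -0.103,  0.056])), (0.42, array([ 0.542, -0.31 ,  0.131]))]
mug top [(0.89, array([ 0.802, -0.118,  0.05 ]))]
jar scene [(0.98, array([ 0.667, -0.138,  0.061]))]
jar top [(0.81, array([ 0.648, -0.128,  0.06 ]))]
[[161.87690723  66.32788086]
 [-64.38314335 211.05078831]] [[201.70212391 524.25911478]
 [590.66015127 460.13280719]]
```

```bash
cat > m2.py <<'E'
from h import *
def rect(P):
    r=cv2.minAreaRect((P[:,:2]*1000).astype(np.float32)); return np.round(r[0],1),np.round(r[1],1),round(r[2],2)
for n in ['scene','top']:
    z=np.load(f'{n}0.npz'); im=z['im']; c=cloud(n,z['d']); 
    hsv=cv2.cvtColor(im,cv2.COLOR_BGR2HSV)
    X,Y,Z=c[...,0],c[...,1],c[...,2]
    reg=(X>.42)&(X<.6)&(Y>-.4)&(Y<-.22)
    for nm,a,b in [('top',.122,.138),('bar',.155,.19)]:
        P=c[reg&(Z>a)&(Z<b)]; 
        k=np.ones(len(P),bool)
        print(n,nm,len(P),rect(P),P.mean(0).round(4),np.round(np.percentile(P,[2,98],axis=0),4).tolist())
    P=c[reg&(Z>.165)&(Z<.185)]
    if len(P)>10:
        m=P.mean(0); w=np.linalg.svd(P-m)[2][0]; print('baraxis',w.round(3)); 
    blue=(hsv[...,0]>100)&(hsv[...,0]<125)&(hsv[...,1]>110)&(X>.5)&(X<.75)&(Y>-.42)&(Y<-.22)
    P=c[blue]; print('blue',len(P),np.percentile(P,[1,50,99],axis=0).round(4).tolist())
    # face candidates by RANSAC w/ normal tilt
    rng=np.random.default_rng(0); best=0
    for _ in range(3000):
        p=P[rng.choice(len(P),3,False)]; nn=np.cross(p[1]-p[0],p[2]-p[0]); l=np.linalg.norm(nn)
        if l<1e-7: continue
        nn/=l; nn*=np.sign(nn[2])
        if not(.45<nn[2]<.68): continue
        s=np.abs((P-p[0])@nn)<.003
        if s.sum()>best: best=s.sum(); S=s
    if best:
        Q=P[S]; m=Q.mean(0); nn=np.linalg.svd(Q-m)[2][2]; nn*=np.sign(nn[2])
        print('face',best,nn.round(3),m.round(4), 'x0 at z=0,y=m',(m[0]+nn[2]*m[2]/nn[0]).round(4)); print(np.percentile(Q,[2,98],axis=0).round(4).tolist(), rect(Q))
    org=((hsv[...,0]<16)&(hsv[...,1]>150)&(X>.38)&(X<.5)&(Y>0)&(Y<.13)&(Z>.01)); P=c[org]; print('grip',len(P),rect(P),P.mean(0).round(4)); P=P[P[:,2]>.05];print('griptop',len(P),rect(P))
    bl=(X>.37)&(X<.62)&(Y>.0)&(Y<.13)&(Z<.012)&(hsv[...,1]>25)&(hsv[...,0]>90)&(hsv[...,0]<125)
    cv2.imwrite(f'pics/bl_{n}.png',bl.astype(np.uint8)*255)
    nl,lab,st,ce=cv2.connectedComponentsWithStats(bl.astype(np.uint8)); i=1+np.argmax(st[1:,4]); P=c[lab==i]; print('blade',len(P),rect(P))
E
python3 m2.py
python3 - <<'E'
import cv2,numpy as np
a=cv2.imread('pics/scene0.png')[200:360,130:290]; b=cv2.imread('pics/top0.png')[170:300,300:430]
cv2.imwrite('pics/z.png',np.hstack([cv2.resize(a,(400,400)),cv2.resize(b,(400,400))]))
E
```

```text
scene top 1369 (array([ 523.6, -304.6]), array([100.2,  73.3]), 66.58) [ 0.5321 -0.3081  0.1301] [[0.4864, -0.3572, 0.1243], [0.5685, -0.2595, 0.1352]]
scene bar 384 (array([ 524.4, -304.7]), array([91.6, 19.6]), 67.36) [ 0.5254 -0.3053  0.174 ] [[0.5029, -0.3482, 0.1583], [0.5484, -0.2634, 0.1799]]
baraxis [-0.398 -0.917 -0.008]
blue 2315 [[0.5788, -0.4139, 0.0016], [0.6326, -0.3346, 0.0078], [0.7302, -0.2714, 0.091]]
face 577 [-0.793  0.172  0.585] [ 0.6113 -0.3247  0.0641] x0 at z=0,y=m 0.564
[[0.5754, -0.3788, 0.0163], [0.6404, -0.2704, 0.0914]] (array([ 604.9, -322.7]), array([114.3,  59.6]), 78.29)
grip 270 (array([440.6,  63.2]), array([11. , 61.3]), 2.2) [0.4421 0.0615 0.0376]
griptop 82 (array([439.7,  63.7]), array([ 9.6, 60. ]), 4.05)Traceback (most recent call last):
  File "m2.py", line 33, in <module>
    nl,lab,st,ce=cv2.connectedComponentsWithStats(bl.astype(np.uint8)); i=1+np.argmax(st[1:,4]); P=c[lab==i]; print('blade',len(P),rect(P))
                                                                            ~~~~~~~~~^^^^^^^^^^
    return _wrapfunc(a, 'argmax', axis=axis, out=out, **kwds)
    return bound(*args, **kwds)
ValueError: attempt to get argmax of an empty sequence
```

View pics/z.png

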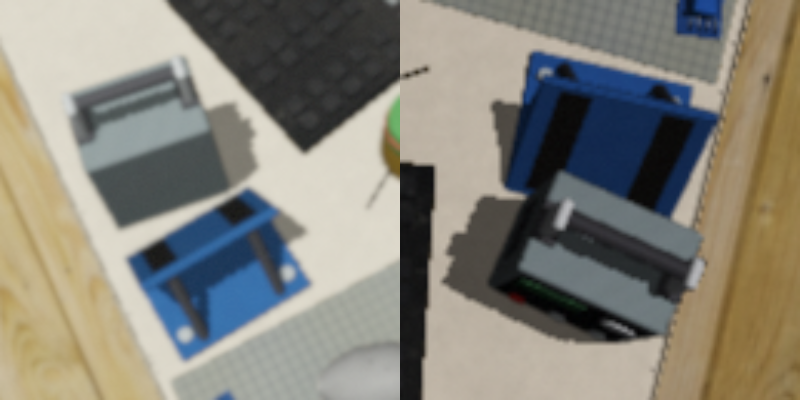

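```bash
sed -i "s/    nl,lab/    if bl.sum()==0: continue\n    nl,lab/" m2.py; python3 m2.py | sed -n '/^top/,$p'
python3 - <<'E'
from h import *
for n in ['scene','top']:
    z=np.load(f'{n}0.npz'); c=cloud(n,z['d']); im=z['im']
    X,Y,Z=c[...,0],c[...,1],c[...,2]
    # height map render of local area at 1mm
    H=np.full((260,300),-.01); 
    k=(X>.44)&(X<.74)&(Y>-.45)&(Y<-.19)&(Z>-.01)
    img=np.zeros((260,300,3),np.uint8)
    o=np.argsort(Z[k]); 
    for x,y,zz,b in zip(X[k][o],Y[k][o],Z[k][o],im[k][o]):
        r,cc=int((-.19-y)*1000),int((x-.44)*1000)
        if 0<=r<258 and 0<=cc<298: img[r:r+3,cc:cc+3]=b
    cv2.imwrite(f'pics/ortho_{n}.png',cv2.resize(img,None,fx=2,fy=2,interpolation=0))
a=cv2.imread('pics/ortho_scene.png');b=cv2.imread('pics/ortho_top.png');cv2.imwrite('pics/ortho.png',cv2.resize(np.hstack([a,b]),(800,347)))
E
```

```text
top top 1564 (array([ 522.7, -303.8]), array([101.5,  72.2]), 67.24) [ 0.52   -0.302   0.1289] [[0.4792, -0.3543, 0.1243], [0.5658, -0.2521, 0.1338]]
top bar 403 (array([ 522.6, -303.8]), array([93.7, 20.1]), 67.58) [ 0.5221 -0.3036  0.1735] [[0.4987, -0.3457, 0.1617], [0.5453, -0.2606, 0.1786]]
baraxis [-0.388 -0.922  0.001]
blue 1943 [[0.5704, -0.413, 0.001], [0.6199, -0.3281, 0.0425], [0.7319, -0.2618, 0.09]]
face 1279 [-0.8    0.157  0.579] [ 0.6068 -0.3207  0.0561] x0 at z=0,y=m 0.5662
[[0.5721, -0.3792, 0.0113], [0.637, -0.2625, 0.0893]] (array([ 601.7, -321.2]), array([119.6,  63.6]), 79.44)
grip 238 (array([438.7,  66.8]), array([14.9, 62.3]), 1.29) [0.4381 0.0649 0.0513]
griptop 209 (array([437.6,  66.9]), array([13.7, 62.3]), 3.8)
blade 1 (array([604.5, 119.8]), array([0., 0.]), 0.0)
```

View pics/ortho.png

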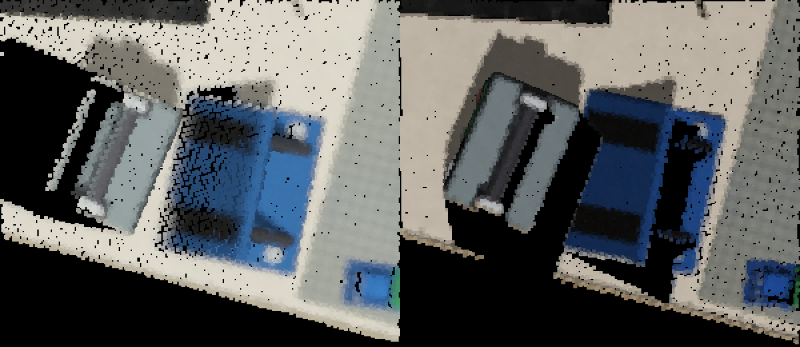

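```bash
cat > m3.py <<'E'
from h import *
def rect(P):
    r=cv2.minAreaRect((P[:,:2]*1000).astype(np.float32)); return np.round(r[0],1),np.round(r[1],1),round(r[2],2)
for n in ['scene','top']:
    z=np.load(f'{n}0.npz'); c=cloud(n,z['d']); im=z['im']
    hsv=cv2.cvtColor(im,cv2.COLOR_BGR2HSV); X,Y,Z=c[...,0],c[...,1],c[...,2]
    k=(Z>.015)&(Z<.04)&(hsv[...,2]<80)&(X>.2)&(X<.68)&(Y>-.3)&(Y<0)&((Y>-.2)|(X<.4))
    nl,lab,st,ce=cv2.connectedComponentsWithStats(k.astype(np.uint8)); i=1+np.argmax(st[1:,4]); print(n,'kbd',rect(c[lab==i]))
    # whole rest incl. dark strips, z between .03 and .095 
    k=(X>.56)&(X<.67)&(Y>-.42)&(Y<-.23)&(Z>.06)&(Z<.095); P=c[k]; print('rest upper',rect(P))
    k=(X>.56)&(X<.75)&(Y>-.43)&(Y<-.23)&(Z>.003)&(Z<.013)&(hsv[...,1]>110)&(hsv[...,0]>95); P=c[k]; print('rest plate',len(P),rect(P))
    img=np.zeros((220,360,3),np.uint8)
    k=(X>.33)&(X<.68)&(Y>-.05)&(Y<.16)&(Z>-.01); o=np.argsort(Z[k])
    for x,y,b in zip(X[k][o],Y[k][o],im[k][o]):
        r,cc=int((.16-y)*1000),int((x-.33)*1000); img[r:r+3,cc:cc+3]=b
    cv2.imwrite(f'pics/sh_{n}.png',cv2.resize(img,None,fx=2,fy=2,interpolation=0))
    # desk edge
    k=(np.abs(Z)<.01)&(X>.3)&(X<.8)&(Y<-.2); P=c[k]
    E=[]
    for x in np.arange(.3,.8,.02):
        s=P[(P[:,0]>=x)&(P[:,0]<x+.02)]
        if len(s)>5:E.append((x+.01,s[:,1].min()))
    print('edge',np.round(E,3).tolist())
E
python3 m3.py; python3 -c "
import cv2,numpy as np
a=cv2.imread('pics/sh_scene.png');b=cv2.imread('pics/sh_top.png');cv2.imwrite('pics/sh.png',cv2.resize(np.vstack([a,b]),(490,600)))"
```

```text
scene kbd (array([ 398. , -118.7]), array([155.7, 401.2]), 86.78)
rest upper (array([ 600.6, -321.4]), array([121.2,  87.9]), 73.81)
rest plate 1430 (array([ 666.1, -339.6]), array([119.8, 195.7]), 72.87)
edge [[0.31, -0.334], [0.33, -0.338], [0.35, -0.345], [0.37, -0.35], [0.39, -0.356], [0.41, -0.36], [0.43, -0.366], [0.45, -0.371], [0.47, -0.375], [0.49, -0.381], [0.51, -0.387], [0.53, -0.392], [0.55, -0.397], [0.57, -0.403], [0.59, -0.408], [0.61, -0.413], [0.63, -0.419], [0.65, -0.423], [0.67, -0.43], [0.69, -0.435], [0.71, -0.441], [0.73, -0.446], [0.75, -0.451], [0.77, -0.457], [0.79, -0.46]]
top kbd (array([ 399.3, -116.3]), array([156.4, 398.7]), 86.76)
rest upper (array([ 602.8, -326.5]), array([122.4,  87.2]), 89.09)
rest plate 406 (array([ 657.4, -335.6]), array([124. , 188.3]), 73.73)
edge [[0.31, -0.333], [0.33, -0.339], [0.35, -0.344], [0.37, -0.349], [0.39, -0.355], [0.41, -0.361], [0.43, -0.366], [0.45, -0.371], [0.47, -0.377], [0.49, -0.383], [0.51, -0.381], [0.53, -0.255], [0.55, -0.396], [0.57, -0.403], [0.59, -0.408], [0.61, -0.414], [0.63, -0.42], [0.65, -0.425], [0.67, -0.429], [0.69, -0.435], [0.71, -0.439], [0.73, -0.445], [0.75, -0.451], [0.77, -0.456], [0.79, -0.462]]
```

View pics/sh.png

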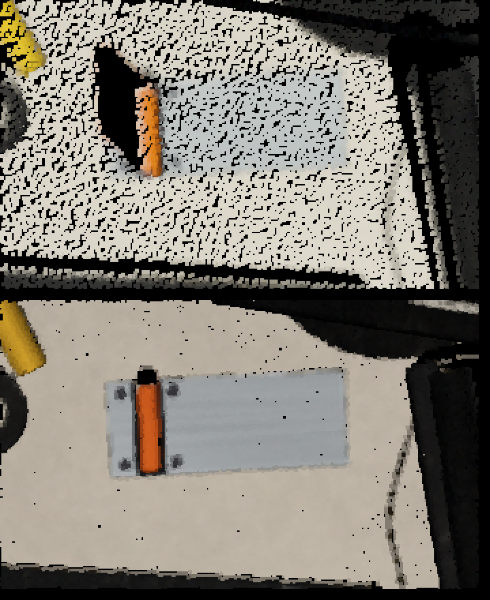

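```bash
cat > p.py <<'E'
from h import *
from scipy.spatial.transform import Rotation as Ro
import json
O=np.array([.569,-.315,0]); YR=np.radians(-11.); 
def W(x,y,z): # rest->world
    c,s=np.cos(YR),np.sin(YR); return O+np.array([c*x-s*y,s*x+c*y,z])
def Rd(psi): # psi deg, tool y world heading, tool down
    s,c=np.sin(np.radians(psi)),np.cos(np.radians(psi)); return np.array([[-s,c,0],[c,s,0],[0,0,-1.]])
def rows(goals,p=None,R=None):
    """goals: list of (pos,psi,n,claw)"""
    st=ctrl.get_state()
    if p is None: p=np.array(st['position'],float)
    if R is None: R=Ro.from_rotvec(st['tool_rot']).as_matrix()
    out=[]
    for g,psi,n,cl in goals:
        G=np.array(g,float); T=R.T@Rd(psi); rv=Ro.from_matrix(T).as_rotvec(); p0=p; R0=R
        for i in range(n):
            tgt=p0+(G-p0)*(i+1)/n
            d=np.round(R.T@(tgt-p)*1000,1); a=np.round(np.degrees(rv)/n,2)
            out.append([d.tolist(),a.tolist(),cl]); p=p+R@d/1000; R=R@Ro.from_rotvec(np.radians(a)).as_matrix()
    for i in range(0,len(out),8): print(json.dumps(out[i:i+8]))
def st():
    s=ctrl.get_state(); print('t',s['time'],'p',np.round(s['position'],4),'psi',np.degrees(np.arctan2(*Ro.from_rotvec(s['tool_rot']).as_matrix()[[1,0],1])).round(2),'z',Ro.from_rotvec(s['tool_rot']).as_matrix()[:,2].round(3),'F',np.round(s['ft_force'],2),'w',round(float(s['grip_width']),3),'q',np.round(s['joint_positions'],2))
E
python3 - <<'E'
from p import *
st()
rows([((.5235,-.3042,.237),-23,14,.45)])
E
```

```text
t 0.6 p [ 0.2087 -0.6156  0.2366] psi -71.27 z [ 0. -0. -1.] F [-0.14 -0.13  0.53] w 1.002 q [ 1.26  0.32 -0.07  1.45  0.02  1.37 -0.06]
[[[28.4, -13.8, -0.0], [0.0, 0.0, -3.45], 0.45], [[29.3, -12.2, -0.1], [0.0, 0.0, -3.45], 0.45], [[29.9, -10.3, 0.0], [0.0, 0.0, -3.45], 0.45], [[30.4, -8.5, -0.0], [0.0, 0.0, -3.45], 0.45], [[30.9, -6.7, -0.1], [0.0, 0.0, -3.45], 0.45], [[31.3, -4.7, 0.0], [0.0, 0.0, -3.45], 0.45], [[31.5, -2.9, -0.0], [0.0, 0.0, -3.45], 0.45], [[31.6, -1.0, -0.0], [0.0, 0.0, -3.45], 0.45]]
[[[31.6, 0.9, -0.1], [0.0, 0.0, -3.45], 0.45], [[31.5, 2.8, -0.0], [0.0, 0.0, -3.45], 0.45], [[31.3, 4.7, -0.0], [0.0, 0.0, -3.45], 0.45], [[31.0, 6.5, -0.1], [0.0, 0.0, -3.45], 0.45], [[30.5, 8.5, 0.0], [0.0, 0.0, -3.45], 0.45], [[29.9, 10.2, -0.0], [0.0, 0.0, -3.45], 0.45]]
```

Request:
arm_command(motion=[[[28.4, -13.8, 0], [0, 0, -3.45], 0.45], [[29.3, -12.2, 0], [0, 0, -3.45], 0.45], [[29.9, -10.3, 0], [0, 0, -3.45], 0.45], [[30.4, -8.5, 0], [0, 0, -3.45], 0.45], [[30.9, -6.7, 0], [0, 0, -3.45], 0.45], [[31.3, -4.7, 0], [0, 0, -3.45], 0.45], [[31.5, -2.9, 0], [0, 0, -3.45], 0.45], [[31.6, -1, 0], [0, 0, -3.45], 0.45]])

```text
time: 1.27
position: [0.3895, -0.4366, 0.2369]
tool_rot: [2.886, 1.24, -0.0]
ft_force: [-0.1, 0.6, 0.3]
grip_width: 0.563
```

Request:
arm_command(motion=[[[31.6, 0.9, 0], [0, 0, -3.45], 0.45], [[31.5, 2.8, 0], [0, 0, -3.45], 0.45], [[31.3, 4.7, 0], [0, 0, -3.45], 0.45], [[31, 6.5, 0], [0, 0, -3.45], 0.45], [[30.5, 8.5, 0], [0, 0, -3.45], 0.45], [[29.9, 10.2, 0], [0, 0, -3.45], 0.45], [[0, 0, 0], [0, 0, 0], 0.45], [[0, 0, 0], [0, 0, 0], 0.45]])

```text
time: 1.93
position: [0.5251, -0.3018, 0.2367]
tool_rot: [-2.615, -1.74, -0.001]
ft_force: [0.2, -0.3, 0.2]
grip_width: 0.549
```

```bash
python3 - <<'E'
from p import *
st()
im,d=optics.get_image('scene'); im2,_=optics.get_image('top'); cv2.imwrite('pics/a1.png',cv2.resize(np.hstack([im,im2]),(800,300)))
rows([((.5235,-.3042,.171),-23,5,.45)])
E
```

```text
t 1.9333 p [ 0.5251 -0.3018  0.2367] psi -22.71 z [ 0.001  0.001 -1.   ] F [ 0.2  -0.27  0.23] w 0.549 q [ 0.83  0.25 -0.42  1.56  0.11  1.35  0.  ]
[[[0.3, 0.1, 13.1], [-0.0, 0.01, -0.01], 0.45], [[0.2, 0.0, 13.1], [-0.0, 0.01, -0.01], 0.45], [[0.3, 0.1, 13.1], [-0.0, 0.01, -0.01], 0.45], [[0.2, 0.0, 13.1], [-0.0, 0.01, -0.01], 0.45], [[0.3, 0.1, 13.1], [-0.0, 0.01, -0.01], 0.45]]
```

View pics/a1.png

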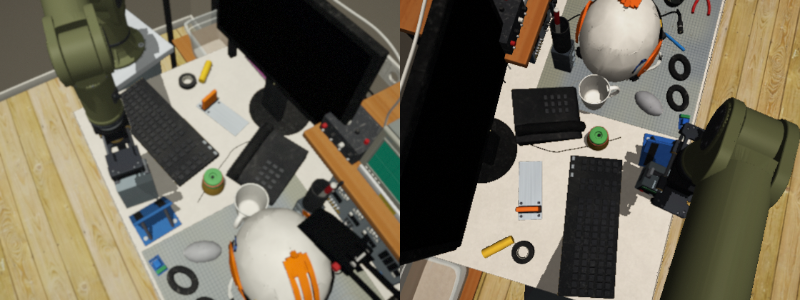

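The scene view shows the gripper above the unit at about (128,150) of the half-size picture, clear of the rest, so I'll descend and close on the bar.

Request:
arm_command(motion=[[[0.3, 0, 13.1], [0, 0, 0], 0.45], [[0.3, 0, 13.1], [0, 0, 0], 0.45], [[0.3, 0, 13.1], [0, 0, 0], 0.45], [[0.2, 0, 13.1], [0, 0, 0], 0.45], [[0.2, 0, 13], [0, 0, 0], 0.45], [[0, 0, 0], [0, 0, 0], 0.45]])

```text
time: 2.53
position: [0.5218, -0.3022, 0.1669]
tool_rot: [-2.615, -1.731, 0.004]
ft_force: [-0.6, 0.7, 0.0]
grip_width: 0.55
```

Request:
arm_command(motion=[[[0, 0, 0], [0, 0, 0], 1], [[0, 0, 0], [0, 0, 0], 1], [[0, 0, 0], [0, 0, 0], 1], [[0, 0, 0], [0, 0, 0], 1], [[0, 0, 0], [0, 0, 0], 1]], force=25)

```text
time: 2.95
position: [0.5244, -0.3032, 0.1719]
tool_rot: [2.618, 1.734, 0.001]
ft_force: [-0.3, -0.4, 0.6]
grip_width: 0.257
```

```bash
python3 - <<'E'
from p import *
st()
E
```

```text
t 2.95 p [ 0.5244 -0.3032  0.1719] psi -22.98 z [ 0.001 -0.001 -1.   ] F [-0.3  -0.38  0.56] w 0.257 q [ 0.83  0.29 -0.42  1.64  0.13  1.23 -0.01]
```

Request:
arm_command(motion=[[[0, 0, 0], [0, 0, 0], 1], [[0, 0, 0], [0, 0, 0], 1], [[0, 0, 0], [0, 0, 0], 1]])

```text
time: 3.2
position: [0.5237, -0.3029, 0.1715]
tool_rot: [-2.619, -1.734, 0.001]
ft_force: [-1.2, 1.3, 2.7]
grip_width: 0.127
```

```bash
python3 - <<'E'
from p import *
st()
E
```

```text
t 3.2 p [ 0.5237 -0.3029  0.1715] psi -22.98 z [-0.001  0.    -1.   ] F [-1.2   1.28  2.65] w 0.127 q [ 0.83  0.29 -0.42  1.64  0.13  1.23 -0.01]
```

Request:
arm_command(motion=[[[0, 0, 0], [0, 0, -2], 1], [[0, 0, 0], [0, 0, -2], 1], [[0, 0, 0], [0, 0, -2], 1], [[0, 0, 0], [0, 0, -2], 1], [[0, 0, 0], [0, 0, -2], 1], [[0, 0, 0], [0, 0, -2], 1], [[0, 0, 0], [0, 0, 0], 1], [[0, 0, 0], [0, 0, 0], 1]])

```text
time: 3.87
position: [0.5242, -0.3032, 0.1714]
tool_rot: [2.424, 1.997, 0.0]
ft_force: [0.2, -0.1, 2.2]
grip_width: 0.126
```

```bash
python3 - <<'E'
from p import *
st()
im,d=optics.get_image('scene'); im2,d2=optics.get_image('top'); cv2.imwrite('pics/a2.png',np.hstack([cv2.resize(im[180:360,100:340],(400,300)),cv2.resize(im2[120:300,270:510],(400,300))]))
c=cloud('scene',d); X,Y,Z=c[...,0],c[...,1],c[...,2]
P=c[(X>.42)&(X<.6)&(Y>-.4)&(Y<-.22)&(Z>.123)&(Z<.137)]; r=cv2.minAreaRect((P[:,:2]*1000).astype(np.float32)); print(len(P),r)
E
```

```text
t 3.8667 p [ 0.5242 -0.3032  0.1714] psi -11.04 z [ 0.001 -0.    -1.   ] F [ 0.21 -0.05  2.22] w 0.126 q [ 0.85  0.3  -0.45  1.64  0.13  1.23  0.19]
245 ((526.1286010742188, -305.87847900390625), (100.22616577148438, 70.77967834472656), 76.1490478515625)
```

View pics/a2.png

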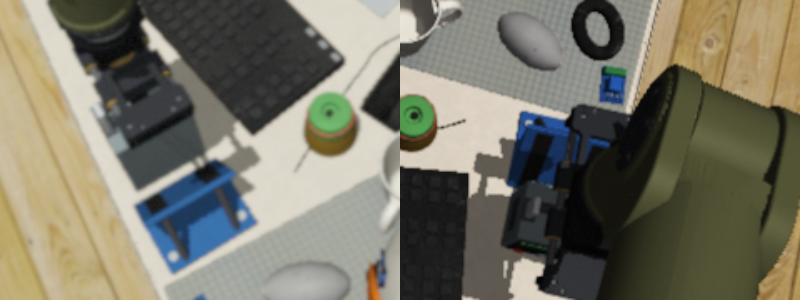

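The scene crop shows the unit square to the rest now, with its rear edge parallel to the foot line around (138,188) to (205,150). Next is the tilt, pivoting on the rear edge.

```bash
python3 - <<'E'
import numpy as np
th=np.linspace(0,.61,25); x=-35*np.cos(th)+170*np.sin(th)+np.where(th>.4,(th-.4)/.21*8,0); z=170*np.cos(th)+35*np.sin(th)
r=np.stack([np.diff(x),-np.diff(z)],1).round(1)
print(r.tolist(), x[-1]-x[0],z[-1]-170)
E
```

```text
[[4.3, -0.8], [4.4, -0.7], [4.4, -0.6], [4.4, -0.5], [4.4, -0.4], [4.4, -0.3], [4.4, -0.2], [4.4, -0.1], [4.4, 0.1], [4.4, 0.2], [4.4, 0.3], [4.4, 0.4], [4.4, 0.5], [4.4, 0.6], [4.4, 0.7], [4.6, 0.8], [5.3, 0.9], [5.3, 1.1], [5.2, 1.2], [5.2, 1.3], [5.2, 1.4], [5.1, 1.5], [5.1, 1.6], [5.0, 1.7]] 111.69978759249004 -10.609475862751651
```

Request:
arm_command(motion=[[[0, 4.3, -0.8], [0, 0, 0], 1], [[0, 4.4, -0.7], [0, 0, 0], 1], [[0, 4.4, -0.6], [0, 0, 0], 1], [[0, 4.4, -0.5], [0, 0, 0], 1], [[0, 4.4, -0.4], [0, 0, 0], 1], [[0, 4.4, -0.3], [0, 0, 0], 1], [[0, 4.4, -0.2], [0, 0, 0], 1], [[0, 4.4, -0.1], [0, 0, 0], 1]])

```text
time: 4.63
position: [0.559, -0.3101, 0.1747]
tool_rot: [2.424, 1.998, -0.0]
ft_force: [-1.3, 0.1, 0.5]
grip_width: 0.129
```

Request:
arm_command(motion=[[[0, 4.4, 0.1], [0, 0, 0], 1], [[0, 4.4, 0.2], [0, 0, 0], 1], [[0, 4.4, 0.3], [0, 0, 0], 1], [[0, 4.4, 0.4], [0, 0, 0], 1], [[0, 4.4, 0.5], [0, 0, 0], 1], [[0, 4.4, 0.6], [0, 0, 0], 1], [[0, 0, 0], [0, 0, 0], 1], [[0, 0, 0], [0, 0, 0], 1]])

```text
time: 5.3
position: [0.5849, -0.3147, 0.1726]
tool_rot: [2.423, 1.999, 0.001]
ft_force: [-0.7, -1.3, 0.6]
grip_width: 0.132
```

```bash
python3 - <<'E'
from p import *
st()
im,d=optics.get_image('scene'); im2,d2=optics.get_image('top'); cv2.imwrite('pics/a3.png',np.hstack([cv2.resize(im[180:360,100:340],(400,300)),cv2.resize(im2[120:300,270:510],(400,300))]))
E
```

```text
t 5.3 p [ 0.5849 -0.3147  0.1726] psi -10.96 z [ 0.001 -0.    -1.   ] F [-0.71 -1.28  0.65] w 0.132 q [ 0.79  0.42 -0.44  1.48  0.18  1.28  0.14]
```

View pics/a3.png

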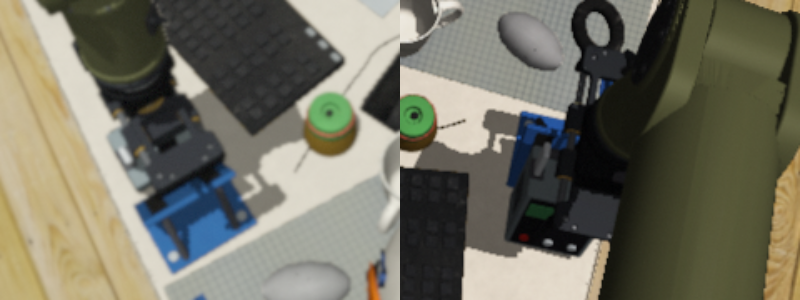

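The unit is tilting back cleanly over the rest, with the green display now facing up at (540,212) in the crop. I'll carry on to 0.61 rad.

Request:
arm_command(motion=[[[0, 4.4, 0.7], [0, 0, 0], 1], [[0, 4.6, 0.8], [0, 0, 0], 1], [[0, 5.3, 0.9], [0, 0, 0], 1], [[0, 5.3, 1.1], [0, 0, 0], 1], [[0, 5.2, 1.2], [0, 0, 0], 1], [[0, 0, 0], [0, 0, 0], 1]])

```text
time: 5.9
position: [0.61, -0.3193, 0.1674]
tool_rot: [2.423, 1.999, 0.001]
ft_force: [-1.0, -1.4, 0.3]
grip_width: 0.133
```

Request:
arm_command(motion=[[[0, 5.2, 1.3], [0, 0, 0], 1], [[0, 5.2, 1.4], [0, 0, 0], 1], [[0, 5.1, 1.5], [0, 0, 0], 1], [[0, 5.1, 1.6], [0, 0, 0], 1], [[0, 5, 1.7], [0, 0, 0], 1], [[0, 0, 0], [0, 0, 0], 1], [[0, 0, 0], [0, 0, 0], 1], [[0, 0, 0], [0, 0, 0], 1]])

```text
time: 6.57
position: [0.6335, -0.324, 0.1598]
tool_rot: [-2.423, -1.998, 0.001]
ft_force: [-2.3, 0.4, -4.1]
grip_width: 0.131
```

```bash
cat > snap.py <<'E'
import sys
from p import *
st()
im,d=optics.get_image('scene'); im2,d2=optics.get_image('top'); cv2.imwrite(f'pics/{sys.argv[1]}.png',np.hstack([cv2.resize(im[180:360,100:340],(400,300)),cv2.resize(im2[120:300,270:510],(400,300))]))
E
python3 snap.py a4
```

```text
t 6.5667 p [ 0.6335 -0.324   0.1598] psi -10.97 z [-0.001  0.001 -1.   ] F [-2.34  0.43 -4.07] w 0.131 q [ 0.73  0.53 -0.43  1.36  0.22  1.3   0.11]
```

View pics/a4.png

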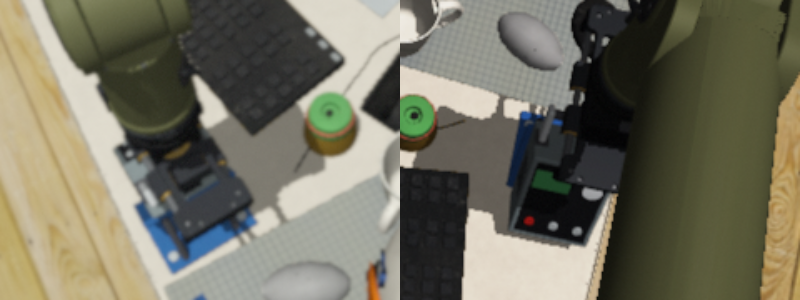

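Request:
arm_command(motion=[[[0, 0, 0], [0, 0, 0], 0.85], [[0, 0, 0], [0, 0, 0], 0.8], [[0, 0, 0], [0, 0, 0], 0.75], [[0, 0, 0], [0, 0, 0], 0.7], [[0, 0, 0], [0, 0, 0], 0.68], [[0, 0, 0], [0, 0, 0], 0.68]])

```text
time: 7.17
position: [0.6342, -0.3244, 0.1611]
tool_rot: [2.423, 1.998, 0.001]
ft_force: [0.7, 1.0, -0.8]
grip_width: 0.306
```

```bash
python3 snap.py a5
```

```text
t 7.1667 p [ 0.6342 -0.3244  0.1611] psi -10.97 z [ 0.001 -0.001 -1.   ] F [ 0.74  0.97 -0.76] w 0.306 q [ 0.73  0.53 -0.43  1.36  0.22  1.3   0.11]
```

View pics/a5.png

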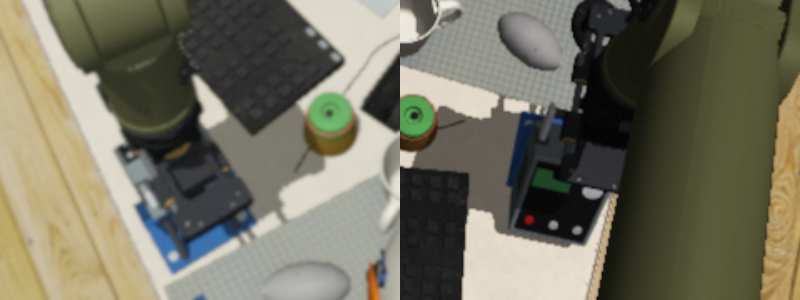

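Request:
arm_command(motion=[[[0, 0, -10], [0, 0, 0], 0.68], [[0, 0, -20], [0, 0, 0], 0.68], [[0, 0, -20], [0, 0, 0], 0.68], [[0, 0, -20], [0, 0, 0], 0.68], [[0, 0, -15], [0, 0, 0], 0.6]])

```text
time: 7.68
position: [0.6344, -0.3244, 0.2484]
tool_rot: [2.422, 1.997, 0.002]
ft_force: [-0.5, 0.4, 0.6]
grip_width: 0.34
```

```bash
python3 - <<'E'
from p import *
st()
for n in ['scene','top']:
    z=np.load(f'{n}0.npz'); c=cloud(n,z['d']); P=c[(c[...,2]>.07)&(c[...,2]<.5)&(c[...,0]>.2)&(c[...,0]<.7)&(c[...,1]>-.05)]
    for x in np.arange(.2,.7,.05):
        s=P[(P[:,0]>=x)&(P[:,0]<x+.05)]
        if len(s): print(n,x.round(2),np.percentile(s[:,1],1).round(3),s[:,2].min().round(3))
rows([((.438,.0655,.2),3,14,.45),((.438,.0655,.1),3,3,.45)])
E
```

```text
t 7.6833 p [ 0.6344 -0.3244  0.2484] psi -10.97 z [ 0.002 -0.001 -1.   ] F [-0.54  0.39  0.6 ] w 0.34 q [ 0.73  0.48 -0.44  1.24  0.2   1.45  0.12]
scene 0.3 0.183 0.071
scene 0.35 0.173 0.206
scene 0.4 0.165 0.21
scene 0.45 0.158 0.207
scene 0.5 0.15 0.204
scene 0.55 0.142 0.07
scene 0.6 0.134 0.071
scene 0.65 -0.04 0.07
top 0.3 0.183 0.071
top 0.35 0.175 0.207
top 0.4 0.167 0.207
top 0.45 0.159 0.206
top 0.5 0.151 0.207
top 0.55 0.143 0.07
top 0.6 0.103 0.07
top 0.65 -0.038 0.07
[[[24.7, -19.1, 3.4], [0.01, 0.0, -1.0], 0.45], [[25.0, -18.6, 3.4], [0.01, 0.0, -1.0], 0.45], [[25.3, -18.2, 3.4], [0.01, 0.0, -1.0], 0.45], [[25.6, -17.8, 3.4], [0.01, 0.0, -1.0], 0.45], [[26.0, -17.3, 3.4], [0.01, 0.0, -1.0], 0.45], [[26.2, -16.9, 3.4], [0.01, 0.0, -1.0], 0.45], [[26.6, -16.4, 3.4], [0.01, 0.0, -1.0], 0.45], [[26.8, -15.9, 3.4], [0.01, 0.0, -1.0], 0.45]]
[[[27.1, -15.5, 3.5], [0.01, 0.0, -1.0], 0.45], [[27.3, -15.0, 3.4], [0.01, 0.0, -1.0], 0.45], [[27.7, -14.5, 3.4], [0.01, 0.0, -1.0], 0.45], [[27.8, -14.0, 3.4], [0.01, 0.0, -1.0], 0.45], [[28.1, -13.5, 3.4], [0.01, 0.0, -1.0], 0.45], [[28.4, -13.0, 3.5], [0.01, 0.0, -1.0], 0.45], [[0.0, -0.0, 33.3], [-0.0, 0.02, 0.01], 0.45], [[0.0, -0.0, 33.4], [-0.0, 0.02, 0.01], 0.45]]
[[[0.0, -0.0, 33.3], [-0.0, 0.02, 0.01], 0.45]]
```

Request:
arm_command(motion=[[[24.7, -19.1, 3.4], [0, 0, -1], 0.45], [[25, -18.6, 3.4], [0, 0, -1], 0.45], [[25.3, -18.2, 3.4], [0, 0, -1], 0.45], [[25.6, -17.8, 3.4], [0, 0, -1], 0.45], [[26, -17.3, 3.4], [0, 0, -1], 0.45], [[26.2, -16.9, 3.4], [0, 0, -1], 0.45], [[26.6, -16.4, 3.4], [0, 0, -1], 0.45], [[26.8, -15.9, 3.4], [0, 0, -1], 0.45]])

```text
time: 8.35
position: [0.521, -0.1001, 0.219]
tool_rot: [2.276, 2.163, 0.0]
ft_force: [0.4, 0.4, -0.8]
grip_width: 0.552
```

Request:
arm_command(motion=[[[27.1, -15.5, 3.5], [0, 0, -1], 0.45], [[27.3, -15, 3.4], [0, 0, -1], 0.45], [[27.7, -14.5, 3.4], [0, 0, -1], 0.45], [[27.8, -14, 3.4], [0, 0, -1], 0.45], [[28.1, -13.5, 3.4], [0, 0, -1], 0.45], [[28.4, -13, 3.5], [0, 0, -1], 0.45], [[0, 0, 0], [0, 0, 0], 0.45], [[0, 0, 0], [0, 0, 0], 0.45]])

```text
time: 9.02
position: [0.4371, 0.0674, 0.1985]
tool_rot: [2.156, 2.282, -0.0]
ft_force: [0.7, -0.5, -0.1]
grip_width: 0.553
```

```bash
cat > un.py <<'E'
import sys
from p import *
st()
im,d=optics.get_image('scene'); im2,d2=optics.get_image('top'); cv2.imwrite(f'pics/{sys.argv[1]}.png',cv2.resize(np.hstack([im,im2]),(800,300)))
np.savez('last.npz',im=im,d=d,im2=im2,d2=d2)
c_,s_=np.cos(YR),np.sin(YR)
for n,dd in [('scene',d),('top',d2)]:
    c=cloud(n,dd)-O; x=c[...,0]*c_+c[...,1]*s_; y=-c[...,0]*s_+c[...,1]*c_; z=c[...,2]
    k=(np.abs(y)<.075)&(x>-.15)&(x<.2)&(z>.14)&(z<.2)
    print(n,k.sum(),'bar region',np.percentile(np.stack([x[k],y[k],z[k]],1),[3,50,97],axis=0).round(4).tolist() if k.sum() else '')
E
python3 un.py a6; python3 - <<'E'
from p import *
rows([((.438,.0655,.034),3,6,.45)])
E
```

```text
t 9.0167 p [0.4371 0.0674 0.1985] psi 3.26 z [ 0.002 -0.002 -1.   ] F [ 0.67 -0.51 -0.14] w 0.553 q [ 0.56 -0.1  -0.72  1.97 -0.07  1.25 -0.08]
scene 783 bar region [[0.0111, -0.044, 0.1403], [0.0583, 0.0026, 0.1551], [0.0746, 0.0462, 0.1654]]
top 734 bar region [[0.0104, -0.0431, 0.1404], [0.0576, 0.0014, 0.154], [0.0744, 0.0472, 0.1652]]
[[[0.1, -0.0, 27.4], [0.01, 0.01, -0.0], 0.45], [[0.1, -0.1, 27.4], [0.01, 0.01, -0.0], 0.45], [[0.0, 0.0, 27.4], [0.01, 0.01, -0.0], 0.45], [[0.1, 0.0, 27.4], [0.01, 0.01, -0.0], 0.45], [[0.1, -0.0, 27.4], [0.01, 0.01, -0.0], 0.45], [[0.0, -0.0, 27.3], [0.01, 0.01, -0.0], 0.45]]
```

View pics/a6.png

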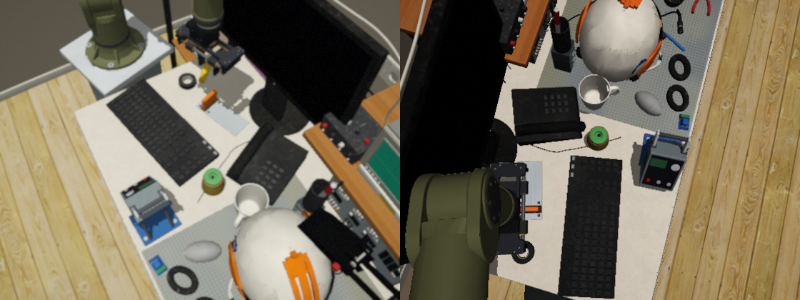

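The unit leans on the rest at (148,205) in the scene half, with nothing holding it. The gripper is above the shovel grip at (530,210) in the top half, so I'll descend.

Request:
arm_command(motion=[[[0, 0, 27.5], [0, 0, 0], 0.45], [[0, 0, 27.5], [0, 0, 0], 0.45], [[0, 0, 27.5], [0, 0, 0], 0.45], [[0, 0, 27.5], [0, 0, 0], 0.45], [[0, 0, 27.5], [0, 0, 0], 0.45], [[0, 0, 27.5], [0, 0, 0], 0.45], [[0, 0, 0], [0, 0, 0], 0.45], [[0, 0, 0], [0, 0, 0], 1]], force=35)

```text
time: 9.78
position: [0.4368, 0.065, 0.0319]
tool_rot: [-2.162, -2.275, 0.003]
ft_force: [-0.2, -0.3, 0.1]
grip_width: 0.523
```

Request:
arm_command(motion=[[[0, 0, 0], [0, 0, 0], 1], [[0, 0, 0], [0, 0, 0], 1], [[0, 0, 0], [0, 0, 0], 1], [[0, 0, 0], [0, 0, 0], 1], [[0, 0, 0], [0, 0, 0], 1], [[0, 0, 0], [0, 0, 0], 1], [[0, 0, 0], [0, 0, 0], 1], [[0, 0, 0], [0, 0, 0], 1]])

```text
time: 10.45
position: [0.4378, 0.0656, 0.0334]
tool_rot: [2.161, 2.279, -0.0]
ft_force: [-1.5, -1.6, 6.9]
grip_width: 0.159
```

```bash
python3 - <<'E'
from p import *
st()
p=np.array([.438,.0655,.033])
print(W(-.225,.002,0))
E
```

```text
t 10.45 p [0.4378 0.0656 0.0334] psi 3.03 z [ 0.001 -0.001 -1.   ] F [-1.51 -1.63  6.89] w 0.159 q [ 0.51  0.16 -0.75  2.14  0.14  0.89 -0.27]
[ 0.3485155  -0.27010472  0.        ]
```

```bash
python3 - <<'E'
from p import *
R=Rd(3)
p=np.array([.438,.0655,.033])
rows([((.438,.0655,.103),3,3,1),((*W(-.225,.0015,0)[:2],.103),-11,12,1),((*W(-.225,.0015,0)[:2],.040),-11,5,1)],p=p,R=R)
E
```

```text
[[[0.0, 0.0, -23.3], [0.0, 0.0, 0.0], 1], [[0.0, 0.0, -23.4], [0.0, 0.0, 0.0], 1], [[0.0, 0.0, -23.3], [0.0, 0.0, 0.0], 1], [[-27.6, -8.9, 0.0], [0.0, 0.0, 1.17], 1], [[-27.7, -8.4, 0.0], [0.0, 0.0, 1.17], 1], [[-28.0, -7.8, 0.0], [0.0, 0.0, 1.17], 1], [[-28.0, -7.2, 0.0], [0.0, 0.0, 1.17], 1], [[-28.2, -6.6, 0.0], [0.0, 0.0, 1.17], 1]]
[[[-28.4, -6.1, 0.0], [0.0, 0.0, 1.17], 1], [[-28.4, -5.5, 0.0], [0.0, 0.0, 1.17], 1], [[-28.6, -4.9, 0.0], [0.0, 0.0, 1.17], 1], [[-28.7, -4.3, 0.0], [0.0, 0.0, 1.17], 1], [[-28.7, -3.7, 0.0], [0.0, 0.0, 1.17], 1], [[-28.8, -3.2, 0.0], [0.0, 0.0, 1.17], 1], [[-28.9, -2.5, 0.0], [0.0, 0.0, 1.17], 1], [[-0.0, -0.0, 12.6], [0.0, 0.0, -0.01], 1]]
[[[-0.0, -0.0, 12.6], [0.0, 0.0, -0.01], 1], [[-0.0, -0.0, 12.6], [0.0, 0.0, -0.01], 1], [[-0.0, -0.0, 12.6], [0.0, 0.0, -0.01], 1], [[-0.0, -0.0, 12.6], [0.0, 0.0, -0.01], 1]]
```

Request:
arm_command(motion=[[[0, 0, -15], [0, 0, 0], 1], [[0, 0, -25], [0, 0, 0], 1], [[0, 0, -30], [0, 0, 0], 1], [[-27.6, -8.9, 0], [0, 0, 1.17], 1], [[-27.7, -8.4, 0], [0, 0, 1.17], 1], [[-28, -7.8, 0], [0, 0, 1.17], 1], [[-28, -7.2, 0], [0, 0, 1.17], 1], [[-28.2, -6.6, 0], [0, 0, 1.17], 1]])

```text
time: 11.12
position: [0.3987, -0.0754, 0.102]
tool_rot: [-2.276, -2.165, 0.002]
ft_force: [1.6, -0.7, -4.0]
grip_width: 0.155
```

Request:
arm_command(motion=[[[-28.4, -6.1, 0], [0, 0, 1.17], 1], [[-28.4, -5.5, 0], [0, 0, 1.17], 1], [[-28.6, -4.9, 0], [0, 0, 1.17], 1], [[-28.7, -4.3, 0], [0, 0, 1.17], 1], [[-28.7, -3.7, 0], [0, 0, 1.17], 1], [[-28.8, -3.2, 0], [0, 0, 1.17], 1], [[-28.9, -2.5, 0], [0, 0, 1.17], 1], [[0, 0, 0], [0, 0, 0], 1]])

```text
time: 11.78
position: [0.3451, -0.2758, 0.102]
tool_rot: [2.432, 1.988, -0.004]
ft_force: [-0.4, -0.1, -2.8]
grip_width: 0.158
```

```bash
python3 un.py a7
```

```text
t 11.7833 p [ 0.3451 -0.2758  0.102 ] psi -11.47 z [-0.001 -0.002 -1.   ] F [-0.42 -0.07 -2.84] w 0.158 q [ 0.94  0.01 -0.33  2.09  0.01  1.04  0.41]
scene 1193 bar region [[-0.144, -0.0431, 0.1405], [0.018, -0.0026, 0.1613], [0.0737, 0.0452, 0.1995]]
top 1109 bar region [[-0.1478, -0.042, 0.1404], [0.0171, 0.0014, 0.1607], [0.0734, 0.0467, 0.1998]]
```

View pics/a7.png

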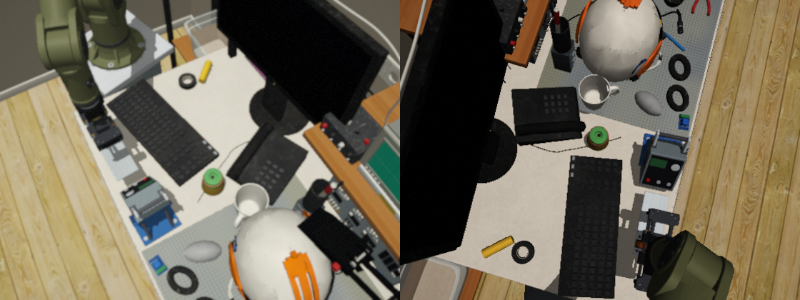

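The shovel hangs level in front of the unit at about (125,160) in the scene half and clear of the keyboard. I'll lower it.

Request:
arm_command(motion=[[[0, 0, 14], [0, 0, 0], 1], [[0, 0, 14], [0, 0, 0], 1], [[0, 0, 14], [0, 0, 0], 1], [[0, 0, 14], [0, 0, 0], 1], [[0, 0, 8], [0, 0, 0], 1], [[0, 0, 3], [0, 0, 0], 1], [[0, 0, 0], [0, 0, 0], 1], [[0, 0, 0], [0, 0, 0], 1]])

```text
time: 12.55
position: [0.3484, -0.2702, 0.036]
tool_rot: [2.423, 1.999, 0.0]
ft_force: [0.5, -0.0, -3.6]
grip_width: 0.155
```

```bash
python3 un.py a8; cat > bl.py <<'E'
from p import *
z=np.load('last.npz'); c_,s_=np.cos(YR),np.sin(YR); vis=[]
for n,a,b in [('scene','im','d'),('top','im2','d2')]:
    im=z[a]; c=cloud(n,z[b])-O; x=c[...,0]*c_+c[...,1]*s_; y=-c[...,0]*s_+c[...,1]*c_; zz=c[...,2]
    img=np.zeros((200,320,3),np.uint8); k=(x>-.3)&(x<.015)&(np.abs(y)<.095)&(zz<.03)&(zz>-.01); 
    for X,Y,B in zip(x[k],y[k],im[k]):
        r,q=int((.1-Y)*1000),int((X+.3)*1000); img[r:r+2,q:q+2]=B
    vis.append(cv2.resize(img,None,fx=2.4,fy=2.4,interpolation=0))
    hsv=cv2.cvtColor(im,cv2.COLOR_BGR2HSV)
    bl=k&(zz<.03)&(hsv[...,0]>85)&(hsv[...,0]<130)&(hsv[...,1]>20)&(hsv[...,1]<90)&(hsv[...,2]>110)
    if bl.sum()>20:
        Q=np.stack([x[bl],y[bl],zz[bl]],1)*1000; print(n,bl.sum(),np.percentile(Q,[1,50,99],axis=0).round(1).tolist()); r=cv2.minAreaRect(Q[:,:2].astype(np.float32)); print(r)
        A=np.c_[Q[:,:2],np.ones(len(Q))]; print('slope',np.linalg.lstsq(A,Q[:,2],rcond=None)[0].round(3))
cv2.imwrite('pics/bl.png',cv2.resize(np.vstack(vis),(480,600)))
E
python3 bl.py
```

```text
t 12.55 p [ 0.3484 -0.2702  0.036 ] psi -10.97 z [ 0. -0. -1.] F [ 0.47 -0.04 -3.61] w 0.155 q [ 0.93  0.11 -0.34  2.15  0.05  0.89  0.37]
scene 778 bar region [[0.0111, -0.0438, 0.1404], [0.0601, 0.0018, 0.1557], [0.0741, 0.0462, 0.1666]]
top 746 bar region [[0.0104, -0.043, 0.1402], [0.0558, 0.0031, 0.1536], [0.0742, 0.0473, 0.1653]]
```

View pics/bl.png

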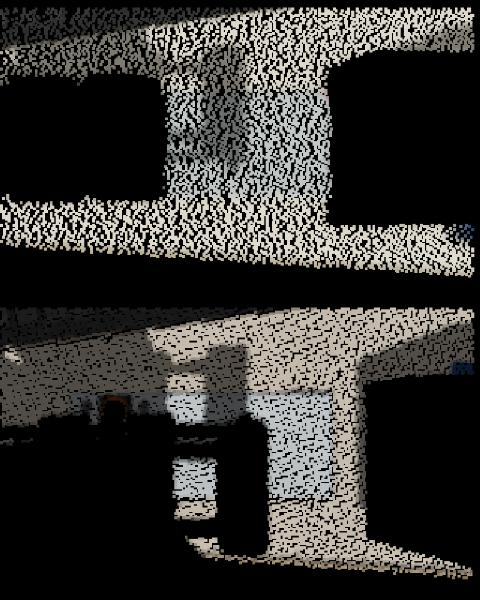

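The top panel of the rectified view shows the toe at column 332, which is x = -79 mm in the rest frame. The blade spans y from about -33 to +39 mm and is parallel to the lane. I'll set it down and slide it in 63 mm.

Request:
arm_command(motion=[[[0, 0, 1.5], [0, 0, 0], 1], [[0, 0, 1.2], [0, 0, 0], 1], [[-1, 4, 0], [0, 0, 0], 1], [[0, 6, 0], [0, 0, 0], 1], [[0, 6, 0], [0, 0, 0], 1], [[0, 6, 0], [0, 0, 0], 1], [[0, 6, 0], [0, 0, 0], 1], [[0, 6, 0], [0, 0, 0], 1]])

```text
time: 13.32
position: [0.3815, -0.2783, 0.0334]
tool_rot: [-2.424, -1.998, 0.001]
ft_force: [-6.7, 0.7, 6.8]
grip_width: 0.155
```

Request:
arm_command(motion=[[[0, 6, 0], [0, 0, 0], 1], [[0, 6, 0], [0, 0, 0], 1], [[0, 5, 0], [0, 0, 0], 1], [[0, 4, 0], [0, 0, 0], 1], [[0, 0, 0], [0, 0, 0], 1], [[0, 0, 0], [0, 0, 0], 1]])

```text
time: 13.82
position: [0.4035, -0.2824, 0.0334]
tool_rot: [2.422, 1.997, 0.002]
ft_force: [1.3, 0.5, 2.5]
grip_width: 0.161
```

```bash
python3 un.py a9; python3 bl.py; python3 -c "
import cv2,numpy as np
z=np.load('last.npz'); cv2.imwrite('pics/a9z.png',np.hstack([cv2.resize(z['im'][180:360,100:340],(400,300)),cv2.resize(z['im2'][160:340,290:530],(400,300))]))"
```

```text
t 13.8167 p [ 0.4035 -0.2824  0.0334] psi -10.99 z [ 0.003 -0.001 -1.   ] F [1.27 0.46 2.49] w 0.161 q [ 0.88  0.21 -0.35  2.04  0.09  0.9   0.29]
scene 931 bar region [[-0.1451, -0.0432, 0.1404], [0.0229, 0.002, 0.1593], [0.0741, 0.0457, 0.1992]]
top 772 bar region [[0.0089, -0.0426, 0.1403], [0.0548, 0.003, 0.1546], [0.0741, 0.0472, 0.168]]
```

View pics/a9z.png

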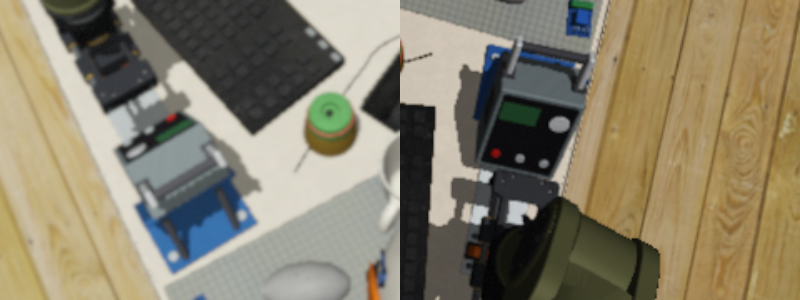

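View pics/bl.png

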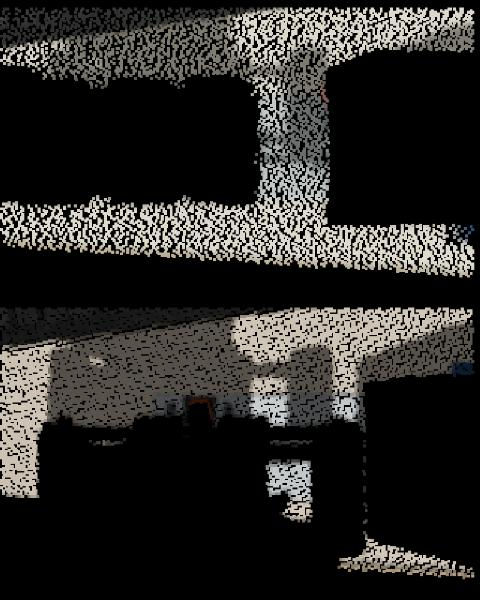

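The blade has gone in and the unit hasn't moved. Arm position and picture both put the toe at about -23 mm, so I'll push another 8 mm, then release and rise.

Request:
arm_command(motion=[[[0, 4, 0], [0, 0, 0], 1], [[0, 4, 0], [0, 0, 0], 1], [[0, 0, 0], [0, 0, 0], 1], [[0, 0, 0], [0, 0, 0], 0.6], [[0, 0, 0], [0, 0, 0], 0.6], [[0, 0, 0], [0, 0, 0], 0.6], [[0, 0, 0], [0, 0, 0], 0.6], [[0, 0, 0], [0, 0, 0], 0.6]])

```text
time: 14.58
position: [0.4096, -0.2833, 0.0328]
tool_rot: [-2.424, -1.998, -0.0]
ft_force: [0.3, -0.7, 0.7]
grip_width: 0.383
```

Request:
arm_command(motion=[[[0, 0, -5], [0, 0, 0], 0.6], [[0, 0, -15], [0, 0, 0], 0.6], [[0, 0, -35], [0, 0, 0], 0.6], [[0, 0, -40], [0, 0, 0], 0.6], [[0, 0, -40], [0, 0, 0], 0.6], [[0, 0, -40], [0, 0, 0], 0.6], [[0, 0, -30], [0, 0, 0], 0.6], [[0, 0, 0], [0, 0, 0], 0.6]])

```text
time: 15.25
position: [0.4128, -0.2852, 0.2457]
tool_rot: [2.415, 1.99, 0.004]
ft_force: [0.8, -0.0, -0.0]
grip_width: 0.402
```

```bash
python3 un.py b1; python3 bl.py; python3 -c "
import cv2,numpy as np
z=np.load('last.npz'); cv2.imwrite('pics/b1z.png',np.hstack([cv2.resize(z['im'][180:360,100:340],(400,300)),cv2.resize(z['im2'][160:340,290:530],(400,300))]))"
```

```text
t 15.25 p [ 0.4128 -0.2852  0.2457] psi -11.01 z [ 0.01  -0.008 -1.   ] F [ 0.78 -0.02 -0.01] w 0.402 q [ 0.91  0.01 -0.36  1.8   0.    1.33  0.36]
scene 774 bar region [[0.0112, -0.0438, 0.1403], [0.0604, 0.002, 0.1563], [0.0744, 0.0465, 0.1658]]
top 750 bar region [[0.0101, -0.0432, 0.1402], [0.0565, 0.0026, 0.1534], [0.0741, 0.0471, 0.1651]]
```

View pics/b1z.png

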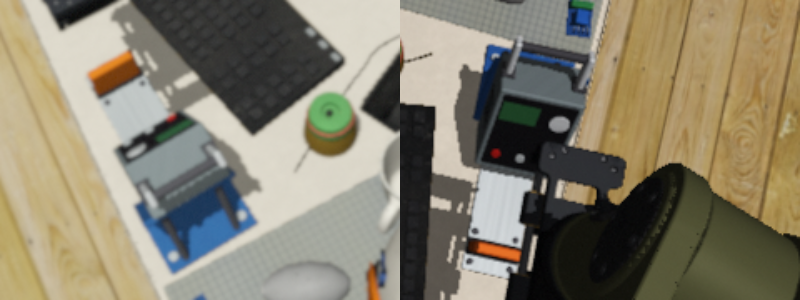

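```bash
cat > g.py <<'E'
from p import *
z=np.load('last.npz'); c_,s_=np.cos(YR),np.sin(YR)
for n,a,b in [('scene','im','d'),('top','im2','d2')]:
    im=z[a]; c=cloud(n,z[b])-O; x=c[...,0]*c_+c[...,1]*s_; y=-c[...,0]*s_+c[...,1]*c_; zz=c[...,2]
    hsv=cv2.cvtColor(im,cv2.COLOR_BGR2HSV)
    k=(hsv[...,0]<16)&(hsv[...,1]>150)&(x>-.25)&(x<-.1)&(np.abs(y)<.06)&(zz>.05)&(zz<.065)
    if k.sum()>10: print(n,'grip top',k.sum(),cv2.minAreaRect(np.stack([x[k],y[k]],1).astype(np.float32)*1000))
    k=(np.abs(y)<.03)&(zz>.135)&(zz<.18)&(x>.02)&(x<.09)
    Q=np.stack([x[k],y[k],zz[k]],1)*1000
    # bar axis line along y: fit circle radius 6 in xz
    from scipy.optimize import least_squares
    f=lambda p:(np.hypot(Q[:,0]-p[0]-p[2]*Q[:,1],Q[:,2]-p[1])-6)
    for s in [(65,155,0)]:
        r=least_squares(f,s,loss='soft_l1',f_scale=1.5); res=np.abs(f(r.x)); print(n,'bar',len(Q),(res<2).sum(),r.x.round(3))
E
python3 g.py
```

```text
scene grip top 105 ((-160.49887084960938, 1.4228591918945312), (13.447014808654785, 58.28177261352539), 1.5304492712020874)
scene bar 442 15 [ 5.80970e+01  1.55465e+02 -5.00000e-03]
top grip top 186 ((-161.9686279296875, 4.826000213623047), (13.808956146240234, 55.40595626831055), 0.5746954679489136)
top bar 308 67 [5.93000e+01 1.57315e+02 1.30000e-02]
```

```bash
python3 - <<'E'
from p import *
z=np.load('last.npz'); c_,s_=np.cos(YR),np.sin(YR)
for n,b in [('scene','d'),('top','d2')]:
    c=cloud(n,z[b])-O; x=c[...,0]*c_+c[...,1]*s_; y=-c[...,0]*s_+c[...,1]*c_; zz=c[...,2]
    k=(np.abs(y-.002)<.025)&(zz>.02)&(zz<.2)&(x>-.08)&(x<.12); Q=np.stack([x[k],zz[k]],1)*1000
    for a in range(-80,120,5):
        s=Q[(Q[:,0]>=a)&(Q[:,0]<a+5)]
        if len(s): print(n,a+2.5,len(s),np.percentile(s[:,1],[2,25,50,75,98]).round(0))
E
```

```text
scene -57.5 11 [49. 52. 53. 54. 55.]
scene -52.5 16 [55. 57. 60. 61. 66.]
scene -47.5 22 [63. 66. 67. 70. 72.]
scene -42.5 29 [69. 70. 73. 74. 76.]
scene -37.5 17 [76. 78. 80. 81. 82.]
scene -32.5 19 [82. 83. 84. 86. 88.]
scene -27.5 25 [89. 90. 91. 93. 95.]
scene -22.5 21 [ 95.  97.  99. 100. 102.]
scene -17.5 22 [101. 104. 105. 107. 108.]
scene -12.5 17 [108. 112. 113. 115. 118.]
scene -7.5 22 [116. 119. 120. 121. 124.]
scene -2.5 28 [123. 124. 127. 128. 130.]
scene 2.5 30 [129. 131. 132. 134. 135.]
scene 7.5 26 [134. 136. 138. 139. 142.]
scene 12.5 45 [139. 142. 143. 144. 145.]
scene 17.5 89 [138. 142. 144. 145. 147.]
scene 22.5 86 [136. 138. 140. 142. 145.]
scene 27.5 90 [133. 135. 137. 138. 142.]
scene 32.5 92 [127. 131. 133. 134. 136.]
scene 37.5 86 [123. 127. 129. 131. 133.]
scene 42.5 87 [121. 124. 125. 127. 131.]
scene 47.5 30 [120. 123. 124. 124. 126.]
scene 57.5 59 [108. 111. 112. 114. 116.]
scene 62.5 121 [ 86. 108. 110. 115. 163.]
scene 67.5 215 [ 84. 103. 108. 161. 165.]
scene 72.5 89 [142. 158. 160. 161. 164.]
top -62.5 28 [39. 42. 44. 46. 47.]
top -57.5 68 [44. 48. 50
[... 340 characters left out ...]

top -7.5 80 [113. 117. 118. 121. 124.]
top -2.5 83 [120. 123. 125. 127. 130.]
top 2.5 81 [126. 129. 131. 133. 135.]
top 7.5 87 [131. 135. 137. 139. 141.]
top 12.5 80 [138. 141. 141. 143. 145.]
top 17.5 58 [140. 142. 143. 144. 145.]
top 22.5 58 [137. 139. 139. 140. 142.]
top 27.5 54 [133. 134. 135. 136. 138.]
top 32.5 57 [128. 131. 132. 133. 135.]
top 37.5 50 [125. 127. 128. 129. 131.]
top 42.5 53 [121. 123. 124. 126. 128.]
top 47.5 50 [117. 119. 120. 122. 123.]
top 52.5 43 [114. 115. 117. 117. 119.]
top 57.5 51 [109. 111. 112. 114. 115.]
top 62.5 90 [106. 109. 111. 158. 162.]
top 67.5 121 [103. 106. 160. 162. 165.]
top 72.5 51 [102. 159. 161. 163. 165.]
top 77.5 1 [156. 156. 156. 156. 156.]
```

```bash
python3 - <<'E'
from p import *
optics.get_image('top'); st()
g=W(.070,.002,0)[:2]; print(g)
rows([((*g,.238),-11,8,.66),((*g,.156),-11,5,.66)])
E
```

```text
t 15.4 p [ 0.4094 -0.2833  0.2378] psi -11.01 z [-0. -0. -1.] F [-0.45 -0.38 -0.67] w 0.397 q [ 0.91  0.01 -0.36  1.81  0.    1.33  0.36]
[ 0.63809552 -0.32639338]
[[[0.2, 29.1, -0.0], [-0.0, 0.0, -0.0], 0.66], [[0.1, 29.1, -0.1], [-0.0, 0.0, -0.0], 0.66], [[0.2, 29.1, 0.0], [-0.0, 0.0, -0.0], 0.66], [[0.2, 29.1, -0.0], [-0.0, 0.0, -0.0], 0.66], [[0.1, 29.0, -0.0], [-0.0, 0.0, -0.0], 0.66], [[0.2, 29.1, -0.1], [-0.0, 0.0, -0.0], 0.66], [[0.2, 29.1, 0.0], [-0.0, 0.0, -0.0], 0.66], [[0.1, 29.1, -0.0], [-0.0, 0.0, -0.0], 0.66]]
[[[0.0, 0.0, 16.4], [-0.0, 0.0, -0.0], 0.66], [[0.0, 0.0, 16.4], [-0.0, 0.0, -0.0], 0.66], [[0.0, 0.0, 16.4], [-0.0, 0.0, -0.0], 0.66], [[0.0, 0.0, 16.4], [-0.0, 0.0, -0.0], 0.66], [[0.1, 0.0, 16.4], [-0.0, 0.0, -0.0], 0.66]]
```

Request:
arm_command(motion=[[[0.2, 29, 0], [0, 0, 0], 0.66], [[0.2, 29, 0], [0, 0, 0], 0.66], [[0.2, 29, 0], [0, 0, 0], 0.66], [[0.2, 29, 0], [0, 0, 0], 0.66], [[0.2, 29, 0], [0, 0, 0], 0.66], [[0.1, 29, 0], [0, 0, 0], 0.66], [[0.1, 29, 0], [0, 0, 0], 0.66], [[0, 29.5, 0], [0, 0, 0], 0.66]])

```text
time: 16.07
position: [0.6383, -0.3264, 0.2348]
tool_rot: [-2.421, -1.996, 0.003]
ft_force: [0.0, -0.0, 0.7]
grip_width: 0.341
```

Request:
arm_command(motion=[[[0, 0, 0], [0, 0, 0], 0.66], [[0, 0, 0], [0, 0, 0], 0.66], [[0, 0, 15], [0, 0, 0], 0.66], [[0, 0, 15], [0, 0, 0], 0.66], [[0, 0, 10], [0, 0, 0], 0.66], [[0, 0, 0], [0, 0, 0], 0.66]])

```text
time: 16.57
position: [0.6353, -0.3263, 0.1944]
tool_rot: [-2.421, -1.994, 0.005]
ft_force: [-0.9, 0.6, -0.8]
grip_width: 0.34
```

```bash
python3 snap.py b2
```

```text
t 16.5667 p [ 0.6353 -0.3263  0.1944] psi -11.04 z [-0.006  0.002 -1.   ] F [-0.9   0.63 -0.8 ] w 0.34 q [ 0.7   0.51 -0.39  1.31  0.19  1.37  0.13]
```

View pics/b2.png

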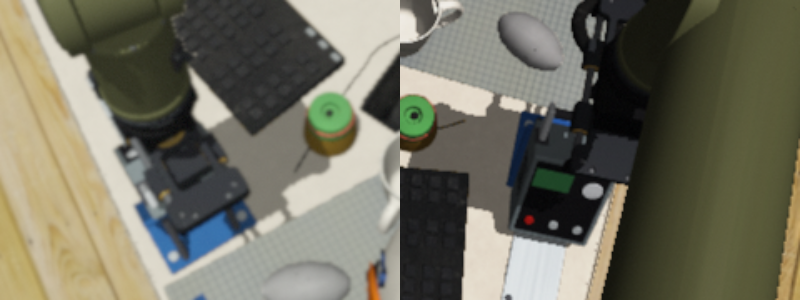

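Nothing has been disturbed and the gripper is over the bar. I'll descend 42 mm gently and watch the force.

Request:
arm_command(motion=[[[0, 0, 10], [0, 0, 0], 0.66], [[0, 0, 10], [0, 0, 0], 0.66], [[0, 0, 10], [0, 0, 0], 0.66], [[0, 0, 8], [0, 0, 0], 0.66], [[0, 0, 4], [0, 0, 0], 0.66], [[0, 0, 0], [0, 0, 0], 0.66], [[0, 0, 0], [0, 0, 0], 0.66]])

```text
time: 17.25
position: [0.638, -0.3266, 0.1556]
tool_rot: [-2.424, -1.998, 0.0]
ft_force: [0.3, 0.7, 0.1]
grip_width: 0.341
```

```bash
python3 -c "
from p import *
st()"
```

```text
t 17.25 p [ 0.638  -0.3266  0.1556] psi -11.01 z [-0.  0. -1.] F [0.35 0.72 0.14] w 0.341 q [ 0.7   0.53 -0.38  1.35  0.2   1.3   0.12]
```

Request:
arm_command(motion=[[[0, 0, 0], [0, 0, 0], 1], [[0, 0, 0], [0, 0, 0], 1], [[0, 0, 0], [0, 0, 0], 1], [[0, 0, 0], [0, 0, 0], 1], [[0, 0, 0], [0, 0, 0], 1], [[0, 0, 0], [0, 0, 0], 1]], force=25)

```text
time: 17.75
position: [0.6362, -0.3262, 0.1563]
tool_rot: [-2.422, -1.995, 0.004]
ft_force: [-6.0, 1.2, 3.1]
grip_width: 0.124
```

```bash
python3 -c "
from p import *
st()
th=np.linspace(.643,0,29); P=[]
# pivot rear edge until underside meets toe (11 mm from edge, 4 high), then pivot at toe
xe=-4.;s=12.5;ph=np.arctan2(4,11.5)
for t in th:
    if t>ph: P.append((xe-35*np.cos(t)+170*np.sin(t),170*np.cos(t)+35*np.sin(t)))
    else:
        a=35-s+.3; P.append((xe-s+.3-a*np.cos(t)+170*np.sin(t),4+170*np.cos(t)+a*np.sin(t)))
P=np.array(P); print(P[[0,-1]].round(1)); d=np.diff(P,axis=0); print([[round(a,1),round(-b,1)] for a,b in d])
"
```

```text
t 17.75 p [ 0.6362 -0.3262  0.1563] psi -11.03 z [-0.004  0.001 -1.   ] F [-6.02  1.19  3.06] w 0.124 q [ 0.7   0.53 -0.38  1.35  0.2   1.3   0.12]
[[ 69.9 157. ]
 [-39.  174. ]]
[[np.float64(-3.6), np.float64(-1.7)], [np.float64(-3.7), np.float64(-1.6)], [np.float64(-3.7), np.float64(-1.5)], [np.float64(-3.7), np.float64(-1.4)], [np.float64(-3.8), np.float64(-1.3)], [np.float64(-3.8), np.float64(-1.2)], [np.float64(-3.8), np.float64(-1.1)], [np.float64(-3.8), np.float64(-1.1)], [np.float64(-3.9), np.float64(-1.0)], [np.float64(-3.9), np.float64(-0.9)], [np.float64(-3.9), np.float64(-0.8)], [np.float64(-3.9), np.float64(-0.7)], [np.float64(-3.9), np.float64(-0.6)], [np.float64(-4.6), np.float64(-0.7)], [np.float64(-3.9), np.float64(-0.7)], [np.float64(-3.9), np.float64(-0.6)], [np.float64(-3.9), np.float64(-0.5)], [np.float64(-3.9), np.float64(-0.4)], [np.float64(-3.9), np.float64(-0.3)], [np.float64(-3.9), np.float64(-0.2)], [np.float64(-3.9), np.float64(-0.2)], [np.float64(-3.9), np.float64(-0.1)], [np.float64(-3.9), np.float64(0.0)], [np.float64(-3.9), np.float64(0.1)], [np.float64(-3.9), np.float64(0.2)], [np.float64(-3.9), np.float64(0.3)], [np.float64(-3.9), np.float64(0.4)], [np.float64(-3.9), np.float64(0.5)]]
```

Request:
arm_command(motion=[[[0, -3.6, -1.7], [0, 0, 0], 1], [[0, -3.7, -1.6], [0, 0, 0], 1], [[0, -3.7, -1.5], [0, 0, 0], 1], [[0, -3.7, -1.4], [0, 0, 0], 1], [[0, -3.8, -1.3], [0, 0, 0], 1], [[0, -3.8, -1.2], [0, 0, 0], 1], [[0, -3.8, -1.1], [0, 0, 0], 1], [[0, -3.8, -1.1], [0, 0, 0], 1]])

```text
time: 18.42
position: [0.6088, -0.321, 0.1675]
tool_rot: [2.423, 1.997, 0.001]
ft_force: [1.1, -1.3, -1.0]
grip_width: 0.121
```

```bash
python3 snap.py b3
```

```text
t 18.4167 p [ 0.6088 -0.321   0.1675] psi -11.02 z [ 0.001 -0.001 -1.   ] F [ 1.06 -1.27 -1.  ] w 0.121 q [ 0.73  0.47 -0.39  1.42  0.18  1.29  0.14]
```

View pics/b3.png

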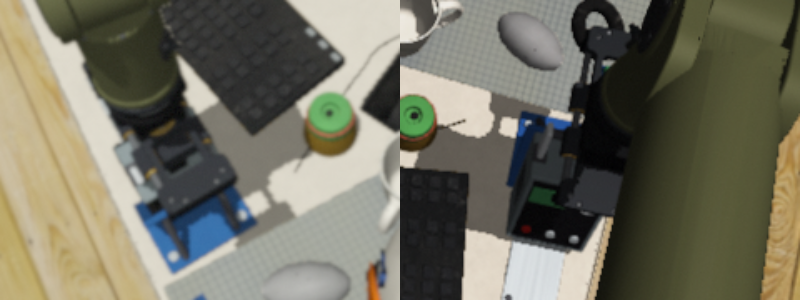

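The unit is coming back up smoothly under low force, so I'll continue.

Request:
arm_command(motion=[[[0, -3.9, -1], [0, 0, 0], 1], [[0, -3.9, -0.9], [0, 0, 0], 1], [[0, -3.9, -0.8], [0, 0, 0], 1], [[0, -3.9, -0.7], [0, 0, 0], 1], [[0, -3.9, -0.6], [0, 0, 0], 1], [[0, -4.2, -0.7], [0, 0, 0], 1], [[0, -3.9, -0.7], [0, 0, 0], 1], [[0, -3.9, -0.6], [0, 0, 0], 1]])

```text
time: 19.18
position: [0.578, -0.315, 0.1738]
tool_rot: [2.423, 1.997, 0.001]
ft_force: [1.3, -1.0, 5.4]
grip_width: 0.129
```

```bash
python3 snap.py b4
```

```text
t 19.1833 p [ 0.578  -0.315   0.1738] psi -11.01 z [ 0.001 -0.001 -1.   ] F [ 1.26 -1.02  5.4 ] w 0.129 q [ 0.76  0.4  -0.4   1.5   0.16  1.27  0.16]
```

View pics/b4.png

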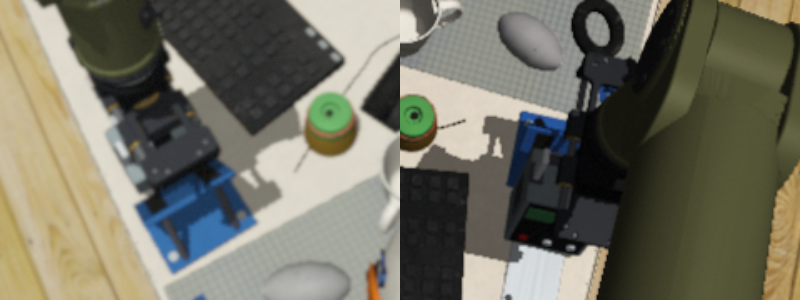

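Request:
arm_command(motion=[[[0, -3.9, -0.9], [0, 0, 0], 1], [[0, -3.9, -0.6], [0, 0, 0], 1], [[0, -3.9, -0.5], [0, 0, 0], 1], [[0, -3.9, -0.3], [0, 0, 0], 1], [[0, -3.9, -0.2], [0, 0, 0], 1], [[0, -3.9, -0.1], [0, 0, 0], 1], [[0, 0, 0], [0, 0, 0], 1]])

```text
time: 19.87
position: [0.5536, -0.3104, 0.1751]
tool_rot: [-2.424, -1.997, 0.002]
ft_force: [0.3, -0.1, 1.8]
grip_width: 0.128
```

```bash
python3 snap.py b5
```

```text
t 19.8667 p [ 0.5536 -0.3104  0.1751] psi -11.04 z [-0.002  0.    -1.   ] F [ 0.26 -0.13  1.8 ] w 0.128 q [ 0.79  0.35 -0.4   1.56  0.14  1.26  0.17]
```

View pics/b5.png

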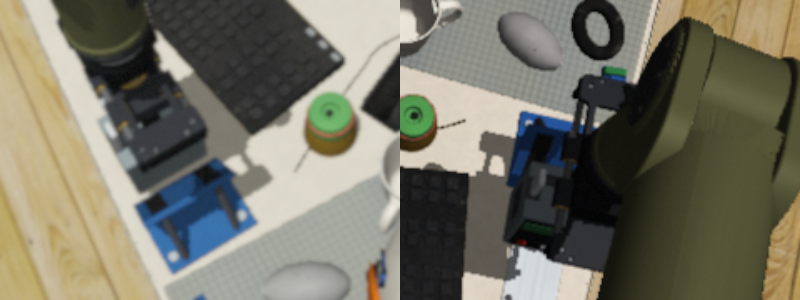

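Request:
arm_command(motion=[[[0, -3.9, 0], [0, 0, 0], 1], [[0, -3.9, 0.1], [0, 0, 0], 1], [[0, -3.9, 0.2], [0, 0, 0], 1], [[0, -3.9, 0.3], [0, 0, 0], 1], [[0, 0, 0], [0, 0, 0], 1], [[0, 0, 0], [0, 0, 0], 1]])

```text
time: 20.47
position: [0.5387, -0.3073, 0.1742]
tool_rot: [-2.424, -1.997, 0.001]
ft_force: [-0.1, -0.3, -0.6]
grip_width: 0.126
```

```bash
python3 snap.py b6; python3 - <<'E'
from p import *
c_,s_=np.cos(YR),np.sin(YR)
for n in ['scene','top']:
    im,d=optics.get_image(n); c=cloud(n,d)-O; x=c[...,0]*c_+c[...,1]*s_; y=-c[...,0]*s_+c[...,1]*c_; z=c[...,2]
    k=(np.abs(y)<.06)&(x>-.12)&(x<.03)&(z>.115)&(z<.146); Q=np.stack([x[k],y[k],z[k]],1)*1000
    # plane ransac-lite
    if len(Q)>40:
        m=np.ones(len(Q),bool)
        for _ in range(6):
            A=np.c_[Q[m][:,:2],np.ones(m.sum())]; p=np.linalg.lstsq(A,Q[m][:,2],rcond=None)[0]; m=np.abs(Q[:,2]-np.c_[Q[:,:2],np.ones(len(Q))]@p)<4
        print(n,m.sum(),p.round(3),np.percentile(Q[m],[2,98],axis=0).round(0).tolist())
E
```

```text
t 20.4667 p [ 0.5387 -0.3073  0.1742] psi -11.03 z [-0.001  0.    -1.   ] F [-0.14 -0.31 -0.6 ] w 0.126 q [ 0.8   0.32 -0.4   1.6   0.13  1.25  0.19]
scene 209 [-6.90000e-02 -5.00000e-03  1.33636e+02] [[-66.0, -49.0, 131.0], [1.0, 31.0, 140.0]]
top 534 [-6.10000e-02  8.00000e-03  1.31858e+02] [[-68.0, 2.0, 130.0], [0.0, 52.0, 139.0]]
```

View pics/b6.png

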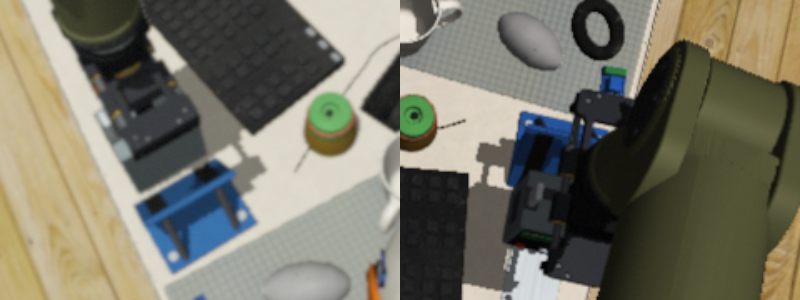

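Request:
arm_command(motion=[[[0, -3, 0.3], [0, 0, 0], 1], [[0, -3, 0.4], [0, 0, 0], 1], [[0, -2.5, 0.4], [0, 0, 0], 1], [[0, -2, 0.3], [0, 0, 0], 1], [[0, 0, 0], [0, 0, 0], 1], [[0, 0, 0], [0, 0, 0], 1]])

```text
time: 21.17
position: [0.529, -0.3055, 0.1736]
tool_rot: [2.424, 1.998, -0.0]
ft_force: [0.2, 0.2, -0.9]
grip_width: 0.126
```

```bash
cat > tilt.py <<'E'
from p import *
st()
c_,s_=np.cos(YR),np.sin(YR); D={}
for n in ['scene','top']:
    im,d=optics.get_image(n); D[n]=(im,d); c=cloud(n,d)-O; x=c[...,0]*c_+c[...,1]*s_; y=-c[...,0]*s_+c[...,1]*c_; z=c[...,2]
    k=(np.abs(y)<.06)&(x>-.12)&(x<.03)&(z>.115)&(z<.146); Q=np.stack([x[k],y[k],z[k]],1)*1000
    m=np.ones(len(Q),bool)
    for _ in range(6):
        A=np.c_[Q[m][:,:2],np.ones(m.sum())]; p=np.linalg.lstsq(A,Q[m][:,2],rcond=None)[0]; m=np.abs(Q[:,2]-np.c_[Q[:,:2],np.ones(len(Q))]@p)<4
    print(n,m.sum(),p.round(3),np.percentile(Q[m],[2,98],axis=0).round(0).tolist(),cv2.minAreaRect(Q[m][:,:2].astype(np.float32)))
np.savez('last.npz',im=D['scene'][0],d=D['scene'][1],im2=D['top'][0],d2=D['top'][1])
E
python3 tilt.py; python3 g.py | grep grip
```

```text
t 21.1667 p [ 0.529  -0.3055  0.1736] psi -11.02 z [-0. -0. -1.] F [ 0.19  0.24 -0.88] w 0.126 q [ 0.81  0.3  -0.4   1.62  0.12  1.24  0.2 ]
scene 194 [ -0.252  -0.141 122.687] [[-54.0, -49.0, 117.0], [-5.0, 43.0, 140.0]] ((-29.933422088623047, 0.011505126953125), (99.23190307617188, 50.6380615234375), 89.9828109741211)
top 534 [1.0000e-03 2.0000e-03 1.3322e+02] [[-75.0, 2.0, 130.0], [-8.0, 52.0, 137.0]] ((-41.36133575439453, 25.761701583862305), (70.3973388671875, 53.68647766113281), 0.007227926515042782)
top grip top 205 ((-162.10647583007812, 2.0857410430908203), (13.819681167602539, 61.326900482177734), 0.15133951604366302)
```

The unit's top is now level at 133 mm, which is right for standing on the blade. Its centre is about 24 mm inside the toe, so I'll release.

Request:
arm_command(motion=[[[0, 0, 0.4], [0, 0, 0], 1], [[0, 0, 0], [0, 0, 0], 0.8], [[0, 0, 0], [0, 0, 0], 0.7], [[0, 0, 0], [0, 0, 0], 0.6], [[0, 0, 0], [0, 0, 0], 0.6], [[0, 0, 0], [0, 0, 0], 0.6], [[0, 0, 0], [0, 0, 0], 0.6]])

```text
time: 21.85
position: [0.5293, -0.3053, 0.173]
tool_rot: [-2.424, -1.998, -0.0]
ft_force: [-0.1, 0.8, 0.9]
grip_width: 0.388
```

Request:
arm_command(motion=[[[0, 0, -5], [0, 0, 0], 0.6], [[0, 0, -15], [0, 0, 0], 0.6], [[0, 0, -25], [0, 0, 0], 0.6], [[0, 0, -30], [0, 0, 0], 0.6], [[0, -30, -30], [0, 0, 0], 0.6], [[0, -40, 0], [0, 0, 0], 0.6], [[0, -30, 0], [0, 0, 0], 0.6], [[0, 0, 0], [0, 0, 0], 0.6]])

```text
time: 22.52
position: [0.4268, -0.2867, 0.2787]
tool_rot: [2.428, 1.993, -0.005]
ft_force: [0.7, -0.1, -0.1]
grip_width: 0.402
```

```bash
python3 tilt.py; python3 g.py | grep grip;  python3 -c "
import cv2,numpy as np
z=np.load('last.npz'); cv2.imwrite('pics/c1.png',np.hstack([cv2.resize(z['im'][140:360,80:400],(400,300)),cv2.resize(z['im2'][100:340,230:530],(400,300))]))"
```

```text
t 22.5167 p [ 0.4268 -0.2867  0.2787] psi -11.23 z [-0.003 -0.002 -1.   ] F [ 0.73 -0.1  -0.06] w 0.402 q [ 0.91  0.03 -0.38  1.71  0.01  1.41  0.33]
scene 1259 [-1.10000e-02  1.00000e-03  1.33816e+02] [[-75.0, -48.0, 131.0], [-6.0, 48.0, 138.0]] ((-40.8333854675293, 1.1331024169921875), (101.35208892822266, 72.32413482666016), 89.46768188476562)
top 978 [-0.00000e+00 -1.00000e-03  1.33045e+02] [[-76.0, -30.0, 130.0], [-9.0, 52.0, 136.0]] ((-42.42650604248047, 2.1201019287109375), (71.2457275390625, 101.33999633789062), 0.005633256398141384)
scene grip top 102 ((-160.74217224121094, 1.4671287536621094), (58.084495544433594, 12.711121559143066), 89.8167495727539)
top grip top 189 ((-162.0778045654297, 4.013847351074219), (13.843512535095215, 58.455909729003906), 0.1787959486246109)
```

View pics/c1.png

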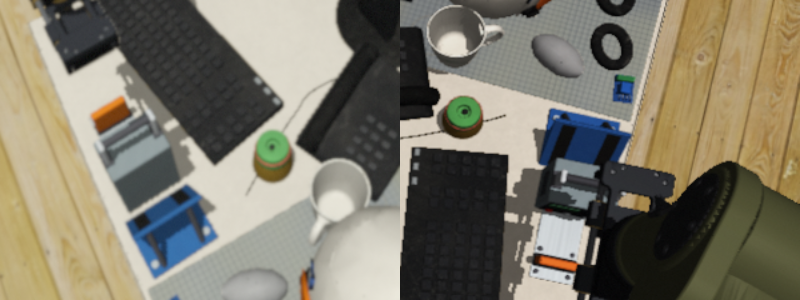

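Both pictures show the unit upright on the blade in front of the rest, at (140,160) in the scene crop. The grip stands clear and the mug and jar are in place, so I'll hand in.

```bash
python3 -c "
from p import *
print(ctrl.close_job()); st()"
```

```text
the job is handed in; nothing more can be done
None
the job is handed in; nothing more can be done
```

The unit now stands by itself on the shovel's blade in front of the rest, and I handed the job in at about 22.6 s. The hand-in gives no verdict, so what follows is from my own last camera checks.

**What I did:** I gripped the bar, turned the unit square to the rest on the desk and tilted it back until it leaned there unheld at about 0.64 rad. I then fetched the shovel, slid the blade in until its toe was about 16 mm from the foot line, and released it. Finally I took the bar again, lowered the unit onto the blade and let go.

**Last checks:**

| Check | Measured | Required |
|---|---|---|
| Tilt of the unit's top from level | 0.011 rad (scene camera), 0.000 rad (top camera) | below 0.09 |
| Height of the unit's top | 133–134 mm | about 134 when standing on the 4 mm blade |
| Centre of the unit from the foot line | about 41 mm in front | within 100 mm |
| Centre of the unit inside the toe | about 25 mm | 5 to 75 mm |
| Offset from the blade's midline | about 2 mm or less | within 35 mm |

The gripper was clear of everything. The mug and jar looked unmoved in the pictures, but I did not measure them again.

**Disagreements:**
- **Unit's starting angle:** I measured the unit turned about 0.2 rad to the rest at the start, against the 0.06 rad maximum stated. That is why I turned it before tilting.
- **Unreliable tilt reading:** just before release, the scene camera's tilt reading was unusable because the gripper hid the unit. I relied on the top camera at that point, and both cameras agreed once the gripper was clear.

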